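# Reload the sample holders of the dryer and set it running

### The job

Switch the dryer's selector off (to the open ring). With it off, take the dry holder out of the well and stand it upright in the middle of the round black pad, and hang every sample holder that stands on the worktop upright inside the well, its bent lip hooked over the rim. When all is in place, set the selector to the two-dot mark, and leave the weights, loupe, tweezers and bottle where they stand.

Things in the scene. Friction and masses are not known exactly. Their poses are not given: they have to be found in the camera images.
- dryer: Warm-air sample dryer, a white box fixed to the worktop: open rectangular well on its left, control deck on its right. Origin on the worktop under the centre of the well. x points away from the robot, y left along the well, z up; it stands turned by up to 9 degrees. White deck 95 mm above the worktop; the steel rim of the well stands up 25 mm from it. Outside: x +-87 mm, y -235 to +137 mm.
- dryer_mouth (a point): Centre of the well's mouth, at the height of the rim's top (120 mm above the worktop); axes as the dryer's. The well is 130 mm (x) by 230 mm (y) inside, its floor 92 mm below the rim. The rim is a steel wall 4 mm thick all round: inner faces at x = +-65 and y = +-115 mm. Outside it the deck leaves a ledge 18 mm wide, 25 mm below the rim's top.
- selector (a joint): The dryer's rotary selector: radians, grows clockwise seen from above. 0 = off (mark: open ring), 0.6 = one dot, 1.2 = two dots, 1.8 = three dots; end stops at -0.06 and 1.86. Each position is a click stop: a spring (about 0.06 N m) pulls the released selector to the nearest one and holds it there.
- selector_grip (a point): On the selector's vertical axis, at the middle of its black upright grip bar (46 mm long, 12 mm thick; top 12 mm above this point) on a round skirt 45 mm across with its top 14 mm below this point. The deck is 26 mm below. x lies along the bar, to where its white pointer line points; z up. The rim of the well is 70 mm to its left (dryer +y), its top level with this point.
- holder_0_mid (a point): Aluminium hook-on sample holder, one of three or four alike (None if absent): 180 g, base-heavy, 62 x 42 x 115 mm, at first standing upright on the worktop. Point: centre of its extent, 57.5 mm above its underside. z up, x from the lip towards the sample pocket, y across. Back plate 3 mm thick, 42 mm wide, at x = -14.5 to -11.5 mm; before it the pocket (two black samples fixed in it) as far as x = 31 mm.
- holder_0_tab (a point): Centre of the same holder's upright grip tab, above its back plate (axes as its mid point's; None if absent). The tab is 10 mm thick (x), 30 mm wide (y) and 37 mm high: its foot, on the lip, is 18.5 mm below this point and its top 18.5 mm above.
- holder_0_lip (a point): The same holder's bent lip, 34 mm wide: point at the middle of its flat underside, which rests on the rim when it hangs (axes as its mid point's; None if absent). The slot for the rim runs 6.75 mm to either side in x, between the back plate (+x) and the lip's down-turned part (-x, 3 mm thick, reaching 15 mm below this point). 75 mm above the underside of the holder.
- holder_1_mid (a point): Aluminium hook-on sample holder, one of three or four alike (None if absent): 180 g, base-heavy, 62 x 42 x 115 mm, at first standing upright on the worktop. Point: centre of its extent, 57.5 mm above its underside. z up, x from the lip towards the sample pocket, y across. Back plate 3 mm thick, 42 mm wide, at x = -14.5 to -11.5 mm; before it the pocket (two black samples fixed in it) as far as x = 31 mm.
- holder_1_tab (a point): Centre of the same holder's upright grip tab, above its back plate (axes as its mid point's; None if absent). The tab is 10 mm thick (x), 30 mm wide (y) and 37 mm high: its foot, on the lip, is 18.5 mm below this point and its top 18.5 mm above.
- holder_1_lip (a point): The same holder's bent lip, 34 mm wide: point at the middle of its flat underside, which rests on the rim when it hangs (axes as its mid point's; None if absent). The slot for the rim runs 6.75 mm to either side in x, between the back plate (+x) and the lip's down-turned part (-x, 3 mm thick, reaching 15 mm below this point). 75 mm above the underside of the holder.
- holder_2_mid (a point): Aluminium hook-on sample holder, one of three or four alike (None if absent): 180 g, base-heavy, 62 x 42 x 115 mm, at first standing upright on the worktop. Point: centre of its extent, 57.5 mm above its underside. z up, x from the lip towards the sample pocket, y across. Back plate 3 mm thick, 42 mm wide, at x = -14.5 to -11.5 mm; before it the pocket (two black samples fixed in it) as far as x = 31 mm.
- holder_2_tab (a point): Centre of the same holder's upright grip tab, above its back plate (axes as its mid point's; None if absent). The tab is 10 mm thick (x), 30 mm wide (y) and 37 mm high: its foot, on the lip, is 18.5 mm below this point and its top 18.5 mm above.
- holder_2_lip (a point): The same holder's bent lip, 34 mm wide: point at the middle of its flat underside, which rests on the rim when it hangs (axes as its mid point's; None if absent). The slot for the rim runs 6.75 mm to either side in x, between the back plate (+x) and the lip's down-turned part (-x, 3 mm thick, reaching 15 mm below this point). 75 mm above the underside of the holder.
- holder_3_mid (a point): Aluminium hook-on sample holder, one of three or four alike (None if absent): 180 g, base-heavy, 62 x 42 x 115 mm, at first standing upright on the worktop. Point: centre of its extent, 57.5 mm above its underside. z up, x from the lip towards the sample pocket, y across. Back plate 3 mm thick, 42 mm wide, at x = -14.5 to -11.5 mm; before it the pocket (two black samples fixed in it) as far as x = 31 mm.
- holder_3_tab (a point): Centre of the same holder's upright grip tab, above its back plate (axes as its mid point's; None if absent). The tab is 10 mm thick (x), 30 mm wide (y) and 37 mm high: its foot, on the lip, is 18.5 mm below this point and its top 18.5 mm above.
- holder_3_lip (a point): The same holder's bent lip, 34 mm wide: point at the middle of its flat underside, which rests on the rim when it hangs (axes as its mid point's; None if absent). The slot for the rim runs 6.75 mm to either side in x, between the back plate (+x) and the lip's down-turned part (-x, 3 mm thick, reaching 15 mm below this point). 75 mm above the underside of the holder.
- dry_holder_mid (a point): The finished (dry) holder: the same part in every way, but at the start it already hangs in the dryer by its lip over the robot-side rim. Point at the centre of its extent, 57.5 mm above its underside; z up, x from lip to pocket. Its base plate reaches from x = -14.5 to 31 mm, y = +-21 mm.
- dry_holder_tab (a point): Centre of the dry holder's grip tab, the same as on the others: 10 mm thick (x), 30 mm wide (y), 37 mm high.
- pad_top (a point): Centre of the top of the round black pad lying on the worktop to the right, fast to it: 114 mm across, top 10 mm above the worktop; z up.
- brass_weight: Bystander, not part of the job: brass-coloured knobbed weight, 36 mm across, 46 mm high; origin at its underside.
- steel_weight: Bystander, not part of the job: grey knobbed weight, 28 mm across, 40 mm high; origin at its underside.
- eye_loupe: Bystander, not part of the job: black eye loupe, 40 mm across, 40 mm high; origin at its underside.
- wash_bottle: Bystander, not part of the job: white wash bottle, 69 mm across, 248 mm high, origin at its underside.
- fine_tweezers: Bystander, not part of the job: steel tweezers lying flat, 127 x 14 x 10 mm, origin at the underside.

How it is judged:
On the way, in this order (a step that is already met when the one before it is completed fails the run):
1. the selector is switched off (open ring) (value of joint selector between -0.1 and 0.15 rad), for 0.2 s.
2. the dry holder stands on the pad and every other holder hangs inside the well by its lip, with the dryer still off (all of step 1 and x of holder_0_mid in the frame of dryer_mouth between -0.066 and 0.066 m and y of holder_0_mid in the frame of dryer_mouth between -0.116 and 0.116 m and z of holder_0_mid in the frame of dryer_mouth between -0.024 and -0.012 m and angle between each of holder_0_mid, holder_1_mid, holder_2_mid, holder_3_mid's own z axis and vertical below 0.2 rad and linear speed of each of holder_0, holder_1, holder_2, holder_3, dry_holder below 0.03 m/s and x of holder_1_mid in the frame of dryer_mouth between -0.066 and 0.066 m and y of holder_1_mid in the frame of dryer_mouth between -0.116 and 0.116 m and z of holder_1_mid in the frame of dryer_mouth between -0.024 and -0.012 m and x of holder_2_mid in the frame of dryer_mouth between -0.066 and 0.066 m and y of holder_2_mid in the frame of dryer_mouth between -0.116 and 0.116 m and z of holder_2_mid in the frame of dryer_mouth between -0.024 and -0.012 m and x of holder_3_mid in the frame of dryer_mouth between -0.066 and 0.066 m and y of holder_3_mid in the frame of dryer_mouth between -0.116 and 0.116 m and z of holder_3_mid in the frame of dryer_mouth between -0.024 and -0.012 m and horizontal distance between dry_holder_mid and pad_top below 0.03 m and angle between dry_holder_mid's own z axis and vertical below 0.1 rad and z of dry_holder_mid in the frame of pad_top between 0.053 and 0.062 m), for 0.3 s.
3. the selector is at the two-dot mark (value of joint selector between 1.05 and 1.35 rad), for 0.2 s.
At the end, for the whole second after the job is handed in: The dry holder stands on the pad, within 30 mm of its centre, tilted under 0.1 rad. Every other holder present hangs inside the well, its mid point 12 to 24 mm below the rim (17.5 when seated), tilted under 0.2 rad. All at rest; selector within 0.15 rad of two dots (1.2) (all of step 3 and x of holder_0_mid in the frame of dryer_mouth between -0.066 and 0.066 m and y of holder_0_mid in the frame of dryer_mouth between -0.116 and 0.116 m and z of holder_0_mid in the frame of dryer_mouth between -0.024 and -0.012 m and angle between each of holder_0_mid, holder_1_mid, holder_2_mid, holder_3_mid's own z axis and vertical below 0.2 rad and linear speed of each of holder_0, holder_1, holder_2, holder_3, dry_holder below 0.03 m/s and x of holder_1_mid in the frame of dryer_mouth between -0.066 and 0.066 m and y of holder_1_mid in the frame of dryer_mouth between -0.116 and 0.116 m and z of holder_1_mid in the frame of dryer_mouth between -0.024 and -0.012 m and x of holder_2_mid in the frame of dryer_mouth between -0.066 and 0.066 m and y of holder_2_mid in the frame of dryer_mouth between -0.116 and 0.116 m and z of holder_2_mid in the frame of dryer_mouth between -0.024 and -0.012 m and x of holder_3_mid in the frame of dryer_mouth between -0.066 and 0.066 m and y of holder_3_mid in the frame of dryer_mouth between -0.116 and 0.116 m and z of holder_3_mid in the frame of dryer_mouth between -0.024 and -0.012 m and horizontal distance between dry_holder_mid and pad_top below 0.03 m and angle between dry_holder_mid's own z axis and vertical below 0.1 rad and z of dry_holder_mid in the frame of pad_top between 0.053 and 0.062 m); the robot touches nothing.
It fails at once if the brass weight is pushed more than 60 mm away (distance of brass_weight from where it was at the start of the episode above 0.06 m).
It fails at once if the steel weight is pushed more than 60 mm away (distance of steel_weight from where it was at the start of the episode above 0.06 m).
It fails at once if the loupe is pushed more than 60 mm away (distance of eye_loupe from where it was at the start of the episode above 0.06 m).
It fails at once if the wash bottle is pushed more than 60 mm away or knocked over (distance of wash_bottle from where it was at the start of the episode above 0.06 m or angle between wash_bottle's own z axis and vertical above 0.6 rad).
It fails at once if the pair of tweezers is pushed more than 60 mm away (distance of fine_tweezers from where it was at the start of the episode above 0.06 m).
Of holder_0, holder_1, holder_2, holder_3 only 3 to 4 are there at a start; the rules pass over those that are not, and their reading is None.
At some moment in a run one of holder_0, holder_1, holder_2, holder_3 may be knocked a few centimetres aside while the robot is not near it.
It also fails if it takes over 210 s, if anything falls off the work surface, if the arm or the gripper's body presses on something with over 40 N, if the wrist force passes 120 N, or if a joint passes its speed limit or range.

### The arm

A 6-joint arm with a two-finger parallel gripper is mounted at the origin on a cart in front of the work surface, level with it; the furniture and walls round the work are solid. World frame = base frame: x ahead of the robot, y to its left, z up, the work surface at z = 0. Lengths are in m, angles in rad, forces in N, time in s.
With the tool pointing down it reaches from about 0.35 to 0.975 m from the base axis. Payload 4.9 kg.
Tool frame: the origin (TCP) lies on the centre line of the jaws, within the pads' length; the fingertips stand ctrl.tcp_to_tips ahead of it and the grasp point (between the pads) lies 3 mm ahead of it (ctrl.tcp_to_tips is the distance from the TCP to the fingertips, in m); z points along the fingers, y is the direction in which the jaws open and shut (so a half turn about z gives the same grasp; the last joint's range is limited). The gripper opens to 85 mm and grips with 20 to 120 N. Pads are 22 mm wide; open, the fingers measure 114 mm over their backs; the gripper's body (76 mm by 85 mm) begins 54 mm behind the grasp point. The pads swing forward as they close: fully open they stand 13 mm farther back than shut.
Start: joints at [1.184, 0.053, 1.613, -0, 1.476, -0.119], TCP at [0.165, 0.603, 0.253] pointing down, gripper open.
Joint ranges: [-3.01, 3.01], [-1.01, 2.22], [0.06, 2.58], [-1.02, 4.17], [0.09, 2.62], [-3.14, 3.14]. Speed limits (rad/s): [2.57, 2.57, 3.14, 3.14, 3.14, 3.14].

### API

Orientations are given as a rotation vector (axis times angle).
In Python, from station import ctrl, vision gives the robot as it stands.
- The arm moves only by the tool jog_arm, never from a script. Its argument "deltas" is a list of rows, each a list of 7 numbers: the turn, a rotation vector about the tool's x, y, z in rad, then the shift along the tool's x, y, z in cm, then the opening, from 0 (shut) to 1 (fully open). A call has 1 to 12 rows; each row shifts and turns the commanded pose from where the row before left it, along the tool's axes as they then stand; what a row does not reach is not made up. A row lasts 1/12 s, in which the tool goes at most 41.7 mm and 7.16 degrees, less where a joint would pass 70% of its speed; a pose out of reach is approached as far as the arm can. A call with a gripper value outside its range is refused whole. The fingers move at their own pace and stop on an object; "grip_force" is the grip in N (left out, the last holds). Time passes only in rows, so rows that do not move let the fingers close. It gives the time, the measured TCP pose, the force and the opening at its end, in the units of the state.
- ctrl.get_obs(): the state, without advancing time (a new reading comes with each control period).
- vision.get_image(name): name is "side" or "top"; returns (picture, depth): 480x640x3 uint8, red, green, blue; 480x640 float32, m along the optical axis (not along the pixel's ray), 0 where there is no reading.
- vision.calibration(name): a dict with "fx", "fy", "cx", "cy" (pixels), "rvec" (rotation vector, rad) and "tvec" (3), from world to camera coordinates, as OpenCV has them. Camera axes: x right, y down, z forward; pixel columns grow to the right and rows downward; lengths in m; the calibration is good to about 2 mm. A picture is of the moment at which its call begins. calibration takes no time and is no camera call.
- ctrl.finish_job(): hands the job in, once; it reports no verdict.
The state is a dict: "t": time; "q": joint angles; "dq": joint speeds; "effort": joint torques, N m; "tool_pos": TCP position; "tool_rot": TCP orientation; "contact_force": force on the tool from outside, world axes, zero at the start; "wrist_torque": the same for the moment, N m; "opening": finger opening in m.
Only numpy, scipy, OpenCV 4.12 (cv2) and the standard library are available. Lean on these libraries where they do the work, as an engineer would, in place of code of your own. Each camera call takes 0.05 s, during which the arm holds its last target. There are 200 camera calls.

## Working session

There is one attempt and no reset: what is moved stays moved. The work goes in short steps, Python scripts to look and compute and a tool call to move; the robot and the scene stay as the last step left them, time stands still between calls to the robot, and variables do not carry over. Pictures are saved under pics/ and viewed, about 12 in all and at most 16, crops included, and the job is handed in when it is done.

Besides the shell and the picture viewer there is one more tool, called in YAML: its name, and indented under it one key for each argument. jog_arm: Moves the arm, as the interface text tells. Its arguments: {"type":"object","properties":{"deltas":{"type":"array"},"grip_force":{"type":"number"}},"required":["deltas"]}

```bash
ls; mkdir -p pics
cat > h.py <<'E'
import numpy as np, cv2
from station import ctrl, vision
def look(n):
    im,d=vision.get_image(n); return im,d
def cam(n):
    c=vision.calibration(n); R=cv2.Rodrigues(np.array(c["rvec"],float))[0]; return c,R,np.array(c["tvec"],float).ravel()
def pts(n,d):
    c,R,t=cam(n); v,u=np.mgrid[:480,:640]
    P=np.stack([(u-c["cx"])/c["fx"]*d,(v-c["cy"])/c["fy"]*d,d],-1)
    return (P-t)@R   # world
def ray(n,u,v,z):
    c,R,t=cam(n); o=-R.T@t; w=R.T@np.array([(u-c["cx"])/c["fx"],(v-c["cy"])/c["fy"],1]); return o+w*(z-o[2])/w[2]
def save(im,f): cv2.imwrite("pics/"+f,cv2.cvtColor(im,cv2.COLOR_RGB2BGR))
E
python3 - <<'E'
from h import *
for n in("top","side"):
    im,d=look(n); save(im,n+"0.png"); np.savez(n+"0.npz",im=im,d=d); c,R,t=cam(n); print(n,c,-R.T@t,(d>0).mean())
o=ctrl.get_obs(); print(o, ctrl.tcp_to_tips)
E
```

```text
pics
top {'fx': 444.78004877396046, 'fy': 444.78004877396046, 'cx': 315.9371869187513, 'cy': 243.96319801193653, 'rvec': array([ 2.16883175, -2.11931243,  0.19279475]), 'tvec': array([-0.04995792,  0.53537108,  1.11071553])} [ 0.34917412 -0.02046565  1.18341268] 0.995859375
side {'fx': 470.5640196537712, 'fy': 470.5640196537712, 'cx': 310.72320796644084, 'cy': 248.56187286651658, 'rvec': array([ 2.01674822, -1.22293948,  0.57725179]), 'tvec': array([-0.25367924,  0.3732383 ,  0.6676391 ])} [-0.11993621 -0.33236327  0.72425956] 0.9959375
{'t': 0.1, 'q': array([ 1.18405453e+00,  5.32804237e-02,  1.61415572e+00, -3.82649768e-06,
        1.47596032e+00, -1.19015146e-01]), 'dq': array([ 0.00083329,  0.00028208, -0.0032956 , -0.00047909,  0.00092196,
        0.00066917]), 'effort': array([-1.17587965e-04, -3.94901884e+01, -3.71364033e+01, -1.57962518e-04,
        3.97223019e-03, -4.06215435e-06]), 'tool_pos': array([0.16515231, 0.60225345, 0.25219294]), 'tool_rot': array([-4.19228711e-01, -3.11304223e+00,  2.74440729e-03]), 'contact_force': array([ 0.59780809, -0.19580253,  0.03533315]), 'wrist_torque': array([ 0.02853906,  0.02652736, -0.00211973]), 'opening': 0.08539808453740448} 0.022
```

View pics/top0.png

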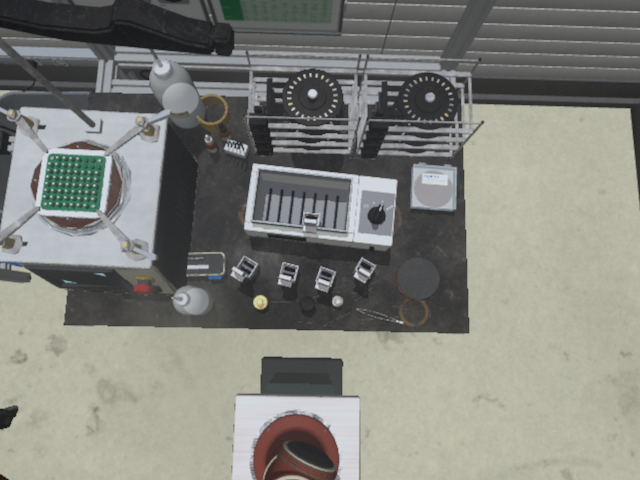

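View pics/side0.png

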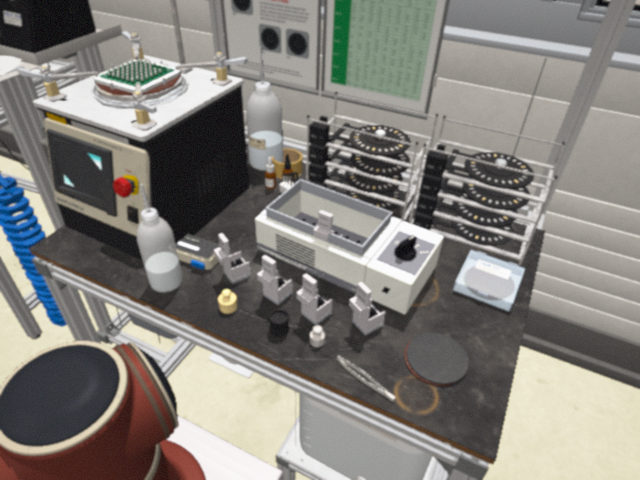

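The top view shows four holders at (245,268), (288,274), (325,279) and (365,270). The dry holder is at about (311,222), the selector at (377,214), and the pad at (418,279).

Run:
```python
from h import *
D={n:np.load(n+"0.npz") for n in("top","side")}
P={n:pts(n,D[n]["d"]) for n in D}
def px(n,u,v): return P[n][v,u].round(4)
for u,v in [(245,268),(288,274),(325,279),(365,270),(311,222),(377,214),(418,279),(390,190),(200,315)]: print((u,v),px("top",u,v))
# table height, pad, deck noise
for nm,s in(("pad",np.s_[270:288,408:428]),("deck",np.s_[232:242,365:390]),("deck2",np.s_[194:200,365:390]),("table",np.s_[300:320,355:362])):
    z=P["top"][s][...,2]; print(nm,np.median(z).round(4),z.std().round(4))
q=P["side"][345:370,420:450][...,2]; print("side pad",np.median(q),q.std())
# pts of standing holders
for n in P:
    p=P[n].reshape(-1,3); m=(p[:,0]>.2)&(p[:,0]<.42)&(p[:,2]>.085)&(p[:,2]<.13)&(abs(p[:,1]+.05)<.35)
    img=np.where(m.reshape(480,640),255,0).astype(np.uint8)
    k,l,st,c=cv2.connectedComponentsWithStats(img)
    for i in range(1,k):
        if st[i,4]>8:
            w=P[n][l==i]; print(n,st[i],w.mean(0).round(4),w[:,2].max().round(4), np.round([*cv2.minAreaRect(w[:,:2].astype(np.float32)*1000)[0],*cv2.minAreaRect(w[:,:2].astype(np.float32)*1000)[1],cv2.minAreaRect(w[:,:2].astype(np.float32)*1000)[2]],1))
a=cv2.resize(D["top"]["im"][180:300,225:445],None,fx=3.6,fy=3.6,interpolation=cv2.INTER_CUBIC)
save(a,"topcrop.png")
a=cv2.resize(D["side"]["im"][170:350,200:460],None,fx=3,fy=3,interpolation=cv2.INTER_CUBIC)
save(a,"sidecrop.png")
```

```text
(245, 268) [0.4703 0.1443 0.0356]
(288, 274) [0.4569 0.0326 0.0403]
(325, 279) [ 0.4464 -0.063   0.0389]
(365, 270) [ 0.4641 -0.1566  0.1136]
(311, 222) [ 0.5695 -0.0231  0.1594]
(377, 214) [ 0.5986 -0.1825  0.1349]
(418, 279) [ 0.4546 -0.3109  0.0089]
(390, 190) [ 0.6716 -0.2219  0.0944]
(200, 315) [0.3479 0.26   0.0039]
pad 0.0104 0.0872
deck 0.096 0.0687
deck2 0.097 0.0019
table 0.0003 0.0997
side pad 0.009512299866505047 0.036884358847802806
top [173 284   6   6  26] [0.4147 0.2985 0.1085] 0.126 [414.  298.3  11.3   2.5   2.9]
top [186 286  21  29 129] [0.3802 0.2363 0.1097] 0.13 [380.2 243.2  30.1  68.1  78.9]
side [137 233  39  31 628] [0.3652 0.2402 0.1081] 0.13 [369.7 245.5  34.2  68.2  49. ]
```

View pics/topcrop.png

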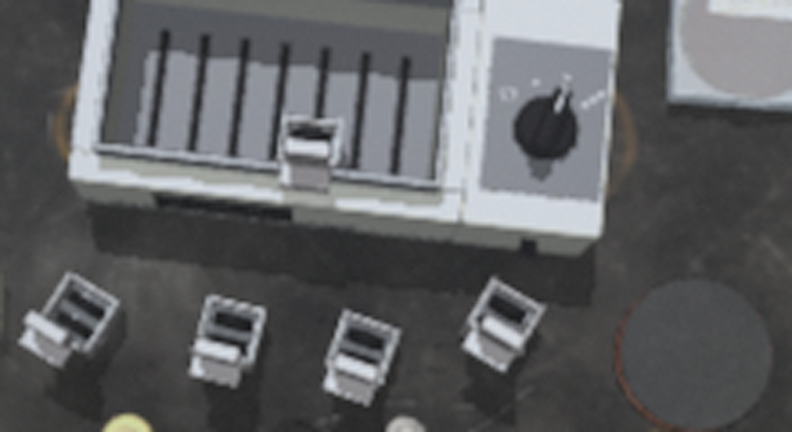

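View pics/sidecrop.png

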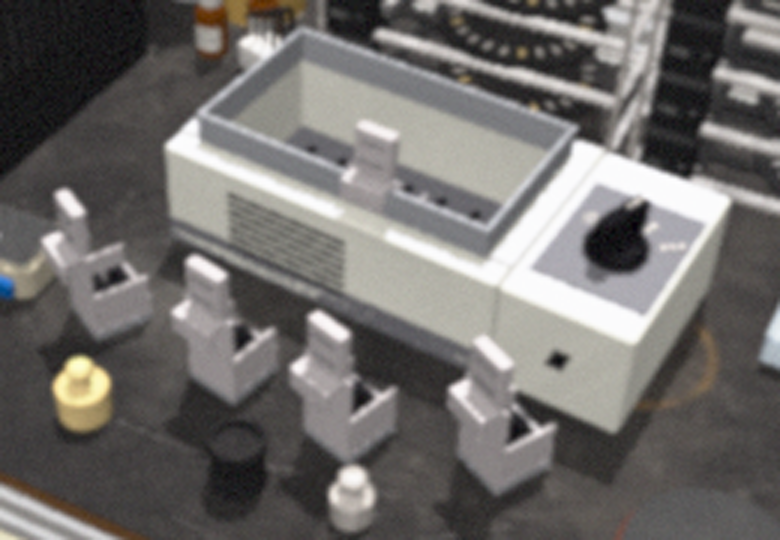

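The crops show all lips facing the robot and the pockets facing the dryer, so the four holders fit side by side on the robot-side rim. The pointer is near the two-dot mark. Next I'll fit poses from the depth data.

```bash
cat >> h.py <<'E'
def cloud(D,lo,hi):
    o=[]
    for n,d in D.items():
        p=pts(n,d).reshape(-1,3); o.append(np.c_[p,np.full(len(p),n=="side")])
    p=np.vstack(o); return p[((p[:,:3]>lo)&(p[:,:3]<hi)).all(1)]
def rect(w):
    (cx,cy),(a,b),t=cv2.minAreaRect((w[:,:2]*1000).astype(np.float32))
    return np.round([cx,cy,a,b,t],1)
E
python3 - <<'E'
from h import *
D={n:np.load(n+"0.npz")["d"] for n in("top","side")}
for c in [(.465,.144),(.457,.0326),(.446,-.063),(.464,-.157),(.57,-.023)]:
    zo=.045 if c[0]>.55 else 0
    print("H",c)
    for nm,a,b in(("tabtop",.110,.120),("tab",.083,.119),("lip",.073,.082),("all",.03,.12)):
        p=cloud(D,[c[0]-.055,c[1]-.04,a+zo],[c[0]+.055 if not zo else c[0]+.03,c[1]+.04,b+zo])
        for s in(0,1):
            w=p[p[:,3]==s]
            if len(w)>4: print(nm,"side" if s else "top",len(w),w[:,:3].mean(0).round(4),rect(w))
# rim: pts z .113-.125
p=cloud(D,[.5,-.25,.114],[.75,.2,.126])
for s in(0,1):
    w=p[p[:,3]==s]; print("rim",s,len(w),rect(w),w[:,2].mean())
p=cloud(D,[.5,-.3,.091],[.75,.2,.100])
for s in(0,1):
    w=p[p[:,3]==s]; print("deck",s,len(w),rect(w))
p=cloud(D,[.5,-.3,.126],[.72,-.12,.14])
for s in(0,1):
    w=p[p[:,3]==s]; print("knob",s,len(w),w[:,:3].mean(0),w[:,2].max(),rect(w))
p=cloud(D,[.35,-.45,.007],[.56,-.2,.014])
for s in(0,1):
    w=p[p[:,3]==s]; print("pad",s,len(w),w[:,:3].mean(0),rect(w))
E
```

```text
H (0.465, 0.144)
tabtop top 52 [0.4564 0.152  0.1151] [456.6 152.5  29.8   9.8  60.8]
tabtop side 58 [0.4536 0.1491 0.1138] [455.  150.9  29.9   9.6  59.2]
tab top 66 [0.4555 0.1505 0.1121] [456.5 152.1  30.3  11.3  57.9]
tab side 152 [0.4507 0.1463 0.1032] [453.9 149.5  33.4  10.7  59.4]
lip top 70 [0.4464 0.1571 0.0781] [448.  155.3  37.4  17.7  61.9]
lip side 106 [0.4449 0.1521 0.0775] [447.6 153.5  39.6  19.4  58.7]
all top 267 [0.4616 0.1475 0.0676] [466.6 146.3  43.   59.1  60.7]
all side 576 [0.4568 0.1434 0.065 ] [465.  143.7  45.1  60.9  61.6]
H (0.457, 0.0326)
tabtop top 51 [0.4437 0.0374 0.1146] [443.8  37.3  28.8   9.8  78.4]
tabtop side 74 [0.4412 0.034  0.1136] [442.3  34.2  28.7  11.9  81.7]
tab top 63 [0.4426 0.0371 0.1107] [439.8  37.   28.1  19.3  88.4]
tab side 212 [0.4392 0.0331 0.1024] [442.   34.8  31.   12.4  76.7]
lip top 82 [0.4337 0.0392 0.0782] [435.2  39.5  41.1  18.8  79.5]
lip side 130 [0.4321 0.0356 0.0773] [433.5  35.6  39.7  21.4  82.8]
all top 249 [0.4487 0.0355 0.0704] [455.6  35.2  42.4  59.7  77.5]
all side 651 [0.4415 0.0297 0.0712] [453.1  31.5 
[... 1752 characters left out ...]
 53.9  85.3]
all side 1096 [ 0.5582 -0.0239  0.1104] [560.1 -23.2  81.1  35.2  85.7]
rim 0 678 [628.5 -31.4 306.6 150.3  85.2] 0.12030499814114348
rim 1 1036 [625.7 -39.5 321.3 152.6  84.3] 0.11857295222563335
deck 0 4110 [631.9 -46.1 372.4 175.4  84.7]
deck 1 4181 [630.1 -48.9 372.1 178.4  85.1]
knob 0 91 [ 0.60380755 -0.1842389   0.13302404] 0.13840132074631542 [ 604.4 -184.7   11.9   45.5   67.7]
knob 1 121 [ 0.59974912 -0.18774203  0.13135403] 0.13492704713414502 [ 601.2 -187.    12.4   47.2   68.5]
pad 0 1277 [ 0.45705106 -0.30688436  0.0103462 ] [ 441.2 -306.   181.4  209.3    0. ]
pad 1 2437 [ 0.45419703 -0.31018287  0.00948137] [ 4.532e+02 -2.840e+02  2.055e+02  1.669e+02  4.000e-01]
```

```bash
cat >> h.py <<'E'
from scipy.spatial.transform import Rotation as Ro
def plan(pos,yaw):
    """turn about tool z (rad) to bring tool y to yaw deg (world), then shift in tool axes (cm)"""
    o=ctrl.get_obs(); R=Ro.from_rotvec(o["tool_rot"]).as_matrix()
    y=np.degrees(np.arctan2(R[1,1],R[0,1])); 
    T=np.c_[[np.sin(np.radians(yaw)),-np.cos(np.radians(yaw)),0],[np.cos(np.radians(yaw)),np.sin(np.radians(yaw)),0],[0,0,-1]]
    T[:,0]=np.cross(T[:,1],T[:,2])
    e=np.asarray(pos)-o["tool_pos"]
    print("t %.1f pos %s yaw %.2f zdir %s open %.4f F %s q6 %.2f"%(o["t"],o["tool_pos"].round(4),y,R[:,2].round(3),o["opening"],o["contact_force"].round(1),o["q"][5]))
    print("turn z rad",round(-np.radians(yaw-y),4),"shift before turn cm",(R.T@e*100).round(2)," after turn cm",(T.T@e*100).round(2))
O=np.array([.6353,.0013]); A=np.radians(-5.0)
def toD(p): c,s=np.cos(A),np.sin(A); return (np.asarray(p)[...,:2]-O)@np.array([[c,-s],[s,c]])
def toW(p): c,s=np.cos(A),np.sin(A); return np.asarray(p)@np.array([[c,s],[-s,c]])+O
E
python3 - <<'E'
from h import *
D={n:np.load(n+"0.npz")["d"] for n in("top","side")}
print(toD([.5726,-.0209]),toW(toD([.5726,-.0209])))
p=cloud(D,[.5,-.25,.116],[.75,.2,.124])
for s in(0,1):
    w=p[p[:,3]==s]; d=toD(w)
    for nm,m in(("front",(abs(d[:,1])<.1)&(d[:,0]<-.05)&(abs(d[:,1]+.028)>.035)),("back",(abs(d[:,1])<.1)&(d[:,0]>.05)),("left",(abs(d[:,0])<.05)&(d[:,1]>.09)),("right",(abs(d[:,0])<.05)&(d[:,1]<-.09))):
        e=d[m]; i=0 if nm in("front","back") else 1
        print(s,nm,len(e),np.percentile(e[:,i],[5,50,95]).round(4),"slope",np.polyfit(e[:,1-i],e[:,i],1)[0].round(4) if len(e)>5 else "")
p=cloud(D,[.1,.1,.05],[.8,.9,.6]); 
for a in np.arange(.1,.9,.1):
    w=p[(p[:,1]>a)&(p[:,1]<=a+.1)]; 
    if len(w): print(round(a,1),[(round(b,1),round(w[(w[:,0]>b)&(w[:,0]<b+.1)][:,2].max(initial=0),2)) for b in np.arange(.1,.8,.1)])
for n in D:
    c,R,t=cam(n); q=R@ctrl.get_obs()["tool_pos"]+t; print(n,q[0]/q[2]*c["fx"]+c["cx"],q[1]/q[2]*c["fy"]+c["cy"],q[2])
for n in D:
    im=np.load(n+"0.npz")["im"]
# pad ring fit: dark top pixels by height & local area
p=cloud(D,[.38,-.39,.0065],[.53,-.23,.0135])
for s in(0,1):
    w=p[p[:,3]==s]; m=np.median(w[:,:2],0)
    for _ in range(5): w=w[np.hypot(*(w[:,:2]-m).T)<.062]; m=np.array(cv2.minEnclosingCircle((w[:,:2]).astype(np.float32))[0])*.5+w[:,:2].mean(0)*.5
    print("pad",s,m,cv2.minEnclosingCircle(w[:,:2].astype(np.float32)),w[:,:2].mean(0))
plan([.165,.603,.42],-112)
E
```

```text
[-0.06052655 -0.02758019] [ 0.5726 -0.0209]
0 front 95 [-0.0682 -0.0664 -0.0645] slope 0.0025
0 back 159 [0.0654 0.0672 0.0698] slope -0.0002
0 left 69 [0.1158 0.1176 0.1194] slope -0.002
0 right 72 [-0.1776 -0.1161 -0.1141] slope 0.1195
1 front 137 [-0.0706 -0.0683 -0.0649] slope 0.0035
1 back 190 [0.0628 0.0655 0.0688] slope 0.003
1 left 70 [0.1126 0.1144 0.1176] slope 0.0035
1 right 130 [-0.2    -0.1207 -0.1173] slope 0.5386
0.1 [(np.float64(0.1), np.float64(0.0)), (np.float64(0.2), np.float64(0.0)), (np.float64(0.3), np.float64(0.05)), (np.float64(0.4), np.float64(0.12)), (np.float64(0.5), np.float64(0.13)), (np.float64(0.6), np.float64(0.13)), (np.float64(0.7), np.float64(0.24))]
0.2 [(np.float64(0.1), np.float64(0.0)), (np.float64(0.2), np.float64(0.0)), (np.float64(0.3), np.float64(0.25)), (np.float64(0.4), np.float64(0.37)), (np.float64(0.5), np.float64(0.32)), (np.float64(0.6), np.float64(0.32)), (np.float64(0.7), np.float64(0.37))]
0.3 [(np.float64(0.1), np.float64(0.54)), (np.float64(0.2), np.float64(0.0)), (np.float64(0.3), np.float64(0.23)), (np.float64(0.4), np.float64(
[... 1297 characters left out ...]
loat64(0.0)), (np.float64(0.5), np.float64(0.33)), (np.float64(0.6), np.float64(0.43)), (np.float64(0.7), np.float64(0.26))]
top -9.51894582151624 404.2437595324643 0.8797344130475903
side -99.68148845386673 191.0124539093204 0.8143866509968003
pad 0 [ 0.45782075 -0.30797992] ((0.4573439955711365, -0.3080499470233917), 0.05843688175082207) [ 0.45829749 -0.3079099 ]
pad 1 [ 0.45562264 -0.31213946] ((0.45675957202911377, -0.3116360306739807), 0.05790074169635773) [ 0.4544857 -0.3126429]
t 0.1 pos [0.1652 0.6023 0.2522] yaw 74.66 zdir [-0.001 -0.002 -1.   ] open 0.0854 F [ 0.6 -0.2  0. ] q6 -0.12
turn z rad 3.2578 shift before turn cm [  0.04   0.04 -16.78]  after turn cm [ -0.04  -0.06 -16.78]
```

jog_arm:
  deltas:
    - [0, 0, 0, 0, 0, -3.4, 1]
    - [0, 0, 0, 0, 0, -3.4, 1]
    - [0, 0, 0, 0, 0, -3.4, 1]
    - [0, 0, 0, 0, 0, -3.4, 1]
    - [0, 0, 0, 0, 0, -3.4, 1]
    - [0, 0, 0, -2.6, -2.7, 0, 0.4]
    - [0, 0, 0, -2.6, -2.7, 0, 0.4]
    - [0, 0, 0, -2.6, -2.7, 0, 0.4]
    - [0, 0, 0, -2.6, -2.7, 0, 0.4]
    - [0, 0, 0, -2.6, -2.7, 0, 0.4]
    - [0, 0, 0, -2.6, -2.7, 0, 0.4]
    - [0, 0, 0, -2.6, -2.7, 0, 0.4]

```text
t: 1.1
tool_pos: [0.2911, 0.3706, 0.4227]
tool_rot: [-0.418, -3.113, 0.001]
contact_force: [1.0, 0.3, -0.0]
opening: 0.0341
```

jog_arm:
  deltas:
    - [0, 0, 0, -2.6, -2.7, 0, 0.4]
    - [0, 0, 0, -2.6, -2.7, 0, 0.4]
    - [0, 0, 0, -2.6, -2.7, 0, 0.4]
    - [0, 0, 0, -2.6, -2.7, 0, 0.4]
    - [0, 0, 0, -2.6, -2.7, 0, 0.4]
    - [0, 0, 0, -2.6, -2.7, 0, 0.4]
    - [0, 0, 0, -2.6, -2.7, 0, 0.4]
    - [0, 0, 0, -2.6, -2.7, 0, 0.4]
    - [0, 0, 0, -2.6, -2.7, 0, 0.4]
    - [0, 0, 0, -2.6, -2.7, 0, 0.4]
    - [0, 0, 0, -2.6, -2.7, 0, 0.4]
    - [0, 0, 0, -2.6, -2.7, 0, 0.4]

```text
t: 2.1
tool_pos: [0.5064, -0.0246, 0.4228]
tool_rot: [-0.42, -3.113, -0.0]
contact_force: [0.9, 0.3, 0.3]
opening: 0.0343
```

jog_arm:
  deltas:
    - [0, 0, 0, -2.6, -2.7, 0, 0.4]
    - [0, 0, 0, -2.6, -2.7, 0, 0.4]
    - [0, 0, 0, -2.6, -2.7, 0, 0.4]
    - [0, 0, 0, -2.6, -2.7, 0, 0.4]
    - [0, 0, 0, -2.6, -2.7, 0, 0.4]
    - [0, 0, 0.12, 0, 0, 0, 0.4]
    - [0, 0, 0.12, 0, 0, 0, 0.4]
    - [0, 0, 0.12, 0, 0, 0, 0.4]
    - [0, 0, 0.12, 0, 0, 0, 0.4]
    - [0, 0, 0.12, 0, 0, 0, 0.4]
    - [0, 0, 0.12, 0, 0, 0, 0.4]
    - [0, 0, 0.12, 0, 0, 0, 0.4]

```text
t: 3.1
tool_pos: [0.5956, -0.1873, 0.4225]
tool_rot: [-1.66, -2.666, 0.0]
contact_force: [-0.2, -0.0, 0.4]
opening: 0.0339
```

jog_arm:
  deltas:
    - [0, 0, 0.12, 0, 0, 0, 0.4]
    - [0, 0, 0.12, 0, 0, 0, 0.4]
    - [0, 0, 0.12, 0, 0, 0, 0.4]
    - [0, 0, 0.12, 0, 0, 0, 0.4]
    - [0, 0, 0.12, 0, 0, 0, 0.4]
    - [0, 0, 0.12, 0, 0, 0, 0.4]
    - [0, 0, 0.12, 0, 0, 0, 0.4]
    - [0, 0, 0.12, 0, 0, 0, 0.4]
    - [0, 0, 0.12, 0, 0, 0, 0.4]
    - [0, 0, 0.12, 0, 0, 0, 0.4]
    - [0, 0, 0.12, 0, 0, 0, 0.4]
    - [0, 0, 0.12, 0, 0, 0, 0.4]

```text
t: 4.1
tool_pos: [0.5955, -0.1872, 0.4225]
tool_rot: [-3.006, -0.91, 0.002]
contact_force: [-0.1, 1.1, -0.2]
opening: 0.0346
```

jog_arm:
  deltas:
    - [0, 0, 0.12, 0, 0, 0, 0.4]
    - [0, 0, 0.12, 0, 0, 0, 0.4]
    - [0, 0, 0.12, 0, 0, 0, 0.4]
    - [0, 0, 0.12, 0, 0, 0, 0.4]
    - [0, 0, 0.12, 0, 0, 0, 0.4]
    - [0, 0, 0.12, 0, 0, 0, 0.4]
    - [0, 0, 0.12, 0, 0, 0, 0.4]
    - [0, 0, 0.12, 0, 0, 0, 0.4]

```text
t: 4.77
tool_pos: [0.5955, -0.1872, 0.4225]
tool_rot: [-3.087, 0.581, 0.002]
contact_force: [1.1, -0.1, 0.0]
opening: 0.0343
```

```bash
python3 -c "
from h import *
plan([.6026,-.186,.22],-112)"
```

```text
t 4.8 pos [ 0.5955 -0.1872  0.4225] yaw -111.32 zdir [-0.001  0.    -1.   ] open 0.0343 F [ 1.1 -0.1  0. ] q6 1.52
turn z rad 0.0119 shift before turn cm [ 0.64 -0.37 20.25]  after turn cm [ 0.61 -0.38 20.25]
```

jog_arm:
  deltas:
    - [0, 0, 0.012, 0.6, -0.4, 2, 0.4]
    - [0, 0, 0, 0, 0, 4, 0.4]
    - [0, 0, 0, 0, 0, 4, 0.4]
    - [0, 0, 0, 0, 0, 4, 0.4]
    - [0, 0, 0, 0, 0, 4, 0.4]
    - [0, 0, 0, 0, 0, 4, 0.4]
    - [0, 0, 0, 0, 0, 2.7, 0.4]
    - [0, 0, 0, 0, 0, 1, 0.4]
    - [0, 0, 0, 0, 0, 1, 0.4]
    - [0, 0, 0, 0, 0, 1, 0.4]
    - [0, 0, 0, 0, 0, 1.1, 0.4]

```text
t: 5.68
tool_pos: [0.6043, -0.1864, 0.1372]
tool_rot: [3.085, -0.59, 0.007]
contact_force: [-0.2, 0.7, -0.0]
opening: 0.0342
```

```bash
python3 -c "
from h import *
plan([.6026,-.186,.134],-112)
im,d=look('side'); save(cv2.resize(im[150:330,300:500],None,fx=3,fy=3),'knob1.png')"
```

```text
t 5.7 pos [ 0.6043 -0.1864  0.1372] yaw -111.67 zdir [ 0.004 -0.002 -1.   ] open 0.0342 F [-0.2  0.7 -0. ] q6 1.53
turn z rad 0.0058 shift before turn cm [-0.17  0.02  0.32]  after turn cm [-0.17  0.02  0.32]
```

View pics/knob1.png

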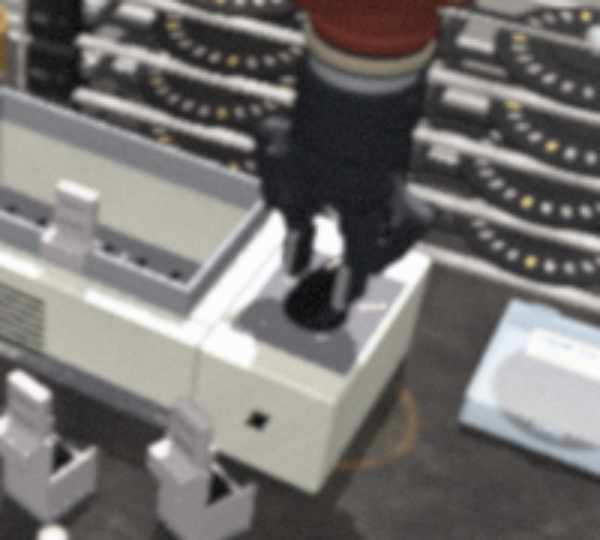

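The jaws straddle the bar (picture at about (320,280)). I'll close and turn it counter-clockwise.

jog_arm:
  deltas:
    - [0, 0, 0, -0.1, 0, 0.1, 0.4]
    - [0, 0, 0, 0, 0, 0, 0]
    - [0, 0, 0, 0, 0, 0, 0]
    - [0, 0, 0, 0, 0, 0, 0]
    - [0, 0, 0, 0, 0, 0, 0]
    - [0, 0, 0, 0, 0, 0, 0]
  grip_force: 40

```text
t: 6.23
tool_pos: [0.6024, -0.1859, 0.1358]
tool_rot: [3.085, -0.59, 0.003]
contact_force: [-1.8, -0.2, 4.5]
opening: 0.011
```

jog_arm:
  deltas:
    - [0, 0, -0.1, 0, 0, 0, 0]
    - [0, 0, -0.1, 0, 0, 0, 0]
    - [0, 0, -0.1, 0, 0, 0, 0]
    - [0, 0, -0.1, 0, 0, 0, 0]
    - [0, 0, -0.1, 0, 0, 0, 0]
    - [0, 0, -0.1, 0, 0, 0, 0]
    - [0, 0, -0.1, 0, 0, 0, 0]
    - [0, 0, -0.1, 0, 0, 0, 0]
    - [0, 0, -0.1, 0, 0, 0, 0]
    - [0, 0, -0.1, 0, 0, 0, 0]
    - [0, 0, -0.1, 0, 0, 0, 0]
    - [0, 0, -0.1, 0, 0, 0, 0]

```text
t: 7.23
tool_pos: [0.6027, -0.1873, 0.1359]
tool_rot: [2.873, 1.259, 0.002]
contact_force: [0.7, -5.4, 2.0]
opening: 0.0106
```

```bash
python3 -c "
from h import *
plan([.6026,-.186,.134],-43)"
```

```text
t 7.2 pos [ 0.6027 -0.1873  0.1359] yaw -42.65 zdir [ 0.003 -0.004 -1.   ] open 0.0106 F [ 0.7 -5.4  2. ] q6 0.33
turn z rad 0.0061 shift before turn cm [ 0.09 -0.1   0.18]  after turn cm [ 0.09 -0.09  0.19]
```

jog_arm:
  deltas:
    - [0, 0, 0, 0, 0, 0, 0.4]
    - [0, 0, 0, 0, 0, 0, 0.4]
    - [0, 0, 0, 0, 0, 0, 0.4]
    - [0, 0, 0, 0, 0, -2, 0.4]
    - [0, 0, 0, 0, 0, -4, 0.4]
    - [0, 0, 0, 0, 0, -4, 0.4]
    - [0, 0, -0.106, 0, 0, -1.5, 0.4]
    - [0, 0, -0.106, 0, 0, 0, 0.4]
    - [0, 0, -0.106, 0, 0, 0, 0.4]
    - [0, 0, -0.106, 0, 0, 0, 0.4]
    - [0, 0, -0.106, 0, 0, 0, 0.4]
    - [0, 0, -0.107, 0, 0, 0, 0.4]

```text
t: 8.23
tool_pos: [0.6016, -0.1849, 0.2489]
tool_rot: [-2.337, -2.098, -0.0]
contact_force: [-0.1, -0.4, -1.4]
opening: 0.0337
```

```bash
python3 -c "
from h import *
plan([.5726,-.0209,.25],-6)"
```

```text
t 8.2 pos [ 0.6016 -0.1849  0.2489] yaw -6.17 zdir [-0.001  0.001 -1.   ] open 0.0337 F [-0.1 -0.4 -1.4] q6 -0.31
turn z rad -0.0029 shift before turn cm [15.99 -4.65 -0.1 ]  after turn cm [16.01 -4.6  -0.11]
```

jog_arm:
  deltas:
    - [0, 0, 0, 3.2, -0.93, 0, 0.4]
    - [0, 0, 0, 3.2, -0.93, 0, 0.4]
    - [0, 0, 0, 3.2, -0.93, 0, 0.4]
    - [0, 0, 0, 3.2, -0.93, 0, 0.4]
    - [0, 0, 0, 3.2, -0.93, 0, 0.4]
    - [0, 0, 0, 0, 0, 0, 0.4]
    - [0, 0, 0, 0, 0, 0, 0.4]

```text
t: 8.82
tool_pos: [0.573, -0.0195, 0.2491]
tool_rot: [-2.34, -2.096, 0.0]
contact_force: [0.3, -0.3, -0.7]
opening: 0.034
```

Run:
```python
from h import *
D={n:look(n)[1] for n in("top","side")}
p=cloud(D,[.5,-.3,.126],[.72,-.14,.14])
for s in(0,1):
    w=p[p[:,3]==s]; print("knob",s,len(w),w[:,:3].mean(0),rect(w))
plan([.5726,-.0209,.150],-6)
```

```text
knob 0 98 [ 0.60357373 -0.1845342   0.13258681] [ 604.2 -185.2   44.8   13.3   48.7]
knob 1 121 [ 0.59979125 -0.18796728  0.13144842] [ 601.  -188.6   45.6   13.6   46.1]
t 8.9 pos [ 0.5735 -0.0214  0.2492] yaw -6.44 zdir [-0. -0. -1.] open 0.0342 F [-0.2  0.1 -0.4] q6 -0.05
turn z rad -0.0077 shift before turn cm [ 0.04 -0.09  9.92]  after turn cm [ 0.04 -0.09  9.92]
```

jog_arm:
  deltas:
    - [0, 0, 0, 0, -0.1, 3, 0.4]
    - [0, 0, 0, 0, 0, 3, 0.4]
    - [0, 0, 0, 0, 0, 2, 0.4]
    - [0, 0, 0, 0, 0, 1, 0.4]
    - [0, 0, 0, 0, 0, 0.9, 0.4]
    - [0, 0, 0, 0, 0, 0, 0]
    - [0, 0, 0, 0, 0, 0, 0]
    - [0, 0, 0, 0, 0, 0, 0]
    - [0, 0, 0, 0, 0, 0, 0]
    - [0, 0, 0, 0, 0, 0, 0]
  grip_force: 40

```text
t: 9.75
tool_pos: [0.573, -0.0211, 0.1513]
tool_rot: [2.341, 2.093, 0.001]
contact_force: [0.4, 0.4, -2.0]
opening: 0.0095
```

```bash
python3 -c "
from h import *
plan([.5726,-.0209,.150],-6)"
```

```text
t 9.8 pos [ 0.573  -0.0211  0.1513] yaw -6.42 zdir [ 0.002 -0.    -1.   ] open 0.0095 F [ 0.4  0.4 -2. ] q6 -0.05
turn z rad -0.0073 shift before turn cm [ 0.02 -0.04  0.13]  after turn cm [ 0.02 -0.04  0.13]
```

jog_arm:
  deltas:
    - [0, 0, 0, 0, 0, -1, 0]
    - [0, 0, 0, 0, 0, -2, 0]
    - [0, 0, 0, 0, 0, -3, 0]
    - [0, 0, 0, 0, 0, -3, 0]
    - [0, 0, 0, 0, 0, -2.5, 0]
    - [0, 0, 0, 0, 0, -1, 0]
    - [0, 0, 0, 0, 0, 0, 0]

```text
t: 10.33
tool_pos: [0.5741, -0.0213, 0.28]
tool_rot: [2.338, 2.09, 0.008]
contact_force: [0.9, 0.2, -1.9]
opening: 0.0093
```

Run:
```python
from h import *
plan([.4439,-.3086,.275],-6.4)
D={n:look(n)[1] for n in("top","side")}
p=cloud(D,[.5,-.07,.15],[.66,.03,.27])
for s in(0,1):
    w=p[p[:,3]==s]; print(len(w),w[:,2].min(),np.percentile(w[:,2],3))
```

```text
t 10.3 pos [ 0.5741 -0.0213  0.28  ] yaw -6.41 zdir [ 0.008 -0.001 -1.   ] open 0.0093 F [ 0.9  0.2 -1.9] q6 -0.05
turn z rad -0.0002 shift before turn cm [-30.01  -9.74   0.44]  after turn cm [-30.01  -9.74   0.5 ]
45 0.18253604085018935 0.18679432407295926
975 0.16978400098503119 0.17440537950664023
```

jog_arm:
  deltas:
    - [0, 0, 0, -2, -0.65, 0, 0]
    - [0, 0, 0, -3.2, -1.04, 0, 0]
    - [0, 0, 0, -3.2, -1.04, 0, 0]
    - [0, 0, 0, -3.2, -1.04, 0, 0]
    - [0, 0, 0, -3.2, -1.04, 0, 0]
    - [0, 0, 0, -3.2, -1.04, 0, 0]
    - [0, 0, 0, -3.2, -1.04, 0, 0]
    - [0, 0, 0, -3.2, -1.04, 0, 0]
    - [0, 0, 0, -3.2, -1.04, 0, 0]
    - [0, 0, 0, -2.4, -0.77, 0, 0]
    - [0, 0, 0, 0, 0, 2, 0]
    - [0, 0, 0, 0, 0, 3, 0]

```text
t: 11.43
tool_pos: [0.442, -0.3104, 0.2257]
tool_rot: [2.343, 2.088, 0.0]
contact_force: [0.1, -0.1, -1.7]
opening: 0.0094
```

jog_arm:
  deltas:
    - [0, 0, 0, 0, 0, 3, 0]
    - [0, 0, 0, 0, 0, 2, 0]
    - [0, 0, 0, 0, 0, 2, 0]
    - [0, 0, 0, 0, 0, 1.5, 0]
    - [0, 0, 0, 0, 0, 1, 0]
    - [0, 0, 0, 0, 0, 0, 0]
    - [0, 0, 0, 0, 0, 0, 0]

```text
t: 12.02
tool_pos: [0.4414, -0.3075, 0.1287]
tool_rot: [-2.34, -2.092, 0.0]
contact_force: [-0.2, -1.1, -0.9]
opening: 0.0098
```

```bash
python3 -c "
from h import *
plan([.4439,-.3086,.116],-6.4)"
```

```text
t 12.0 pos [ 0.4414 -0.3075  0.1287] yaw -6.42 zdir [-0.002  0.002 -1.   ] open 0.0098 F [-0.2 -1.1 -0.9] q6 -0.63
turn z rad -0.0003 shift before turn cm [-0.08  0.27  1.27]  after turn cm [-0.08  0.26  1.27]
```

jog_arm:
  deltas:
    - [0, 0, 0, -0.1, 0.26, 0.5, 0]
    - [0, 0, 0, 0, 0, 0.4, 0]
    - [0, 0, 0, 0, 0, 0.2, 0]
    - [0, 0, 0, 0, 0, 0.1, 0]
    - [0, 0, 0, 0, 0, 0.05, 0]
    - [0, 0, 0, 0, 0, 0, 0]

```text
t: 12.52
tool_pos: [0.4447, -0.3096, 0.118]
tool_rot: [2.342, 2.094, 0.0]
contact_force: [-0.5, 0.1, -1.7]
opening: 0.0096
```

jog_arm:
  deltas:
    - [0, 0, 0, 0, 0, 0.1, 0]
    - [0, 0, 0, 0, 0, 0.1, 0]
    - [0, 0, 0, 0, 0, 0, 0]
    - [0, 0, 0, 0, 0, 0, 0]

```text
t: 12.85
tool_pos: [0.4447, -0.3097, 0.116]
tool_rot: [2.342, 2.093, -0.0]
contact_force: [0.4, -0.0, -0.6]
opening: 0.0092
```

jog_arm:
  deltas:
    - [0, 0, 0, 0, 0, 0.08, 0]
    - [0, 0, 0, 0, 0, 0, 0.4]
    - [0, 0, 0, 0, 0, 0, 0.4]
    - [0, 0, 0, 0, 0, 0, 0.4]
    - [0, 0, 0, 0, 0, 0, 0.4]
    - [0, 0, 0, 0, 0, -1, 0.4]
    - [0, 0, 0, 0, 0, -3, 0.4]
    - [0, 0, 0, 0, 0, -4, 0.4]
    - [0, 0, 0, 0, 0, -4, 0.4]
    - [0, 0, 0, 0, 0, -2, 0.4]
    - [0, 0, 0, 0, 0, 0, 0.4]

```text
t: 13.77
tool_pos: [0.4469, -0.3116, 0.2635]
tool_rot: [2.332, 2.085, 0.002]
contact_force: [0.6, -1.3, 0.6]
opening: 0.0342
```

```bash
cat >> h.py <<'E'
def tabs(D=None,zs=((.110,.120),(.155,.165))):
    D=D or {n:look(n)[1] for n in("top","side")}; out=[]
    for lo,hi in zs:
        for n,d in D.items():
            p=pts(n,d); m=((p>[.34,-.36,lo])&(p<[.61,.21,hi])).all(2)
            k,l,st,_=cv2.connectedComponentsWithStats(m.astype(np.uint8))
            for i in range(1,k):
                if 25<st[i,4]<130:
                    w=p[l==i]; r=rect(w); a=r[4] if r[2]>r[3] else r[4]+90
                    yaw=(a-90+90)%180-90
                    print("%.3f %4s n%d tab (%.1f,%.1f) %.1fx%.1f yaw %.1f ztop %.4f dryer %s"%(lo,n,st[i,4],r[0],r[1],*sorted(r[2:4]),yaw,np.median(w[:,2]),(toD(r[:2]/1000)*1000).round(1)))
    return D
E
python3 - <<'E'
from h import *
D=tabs(None,((.110,.130),))
plan([.459,-.1547,.22],-29.5)
im,d=look('side'); save(cv2.resize(im[150:400,200:480],None,fx=2.4,fy=2.4),'pad1.png')
E
```

```text
0.110  top n44 tab (595.3,-182.5) 9.9x36.0 yaw -41.3 ztop 0.1193 dryer [ -23.8 -186.6]
0.110  top n51 tab (456.4,152.1) 9.9x28.8 yaw -32.1 ztop 0.1154 dryer [-191.4  134.6]
0.110  top n52 tab (460.8,-153.2) 9.7x28.8 yaw -28.1 ztop 0.1154 dryer [-160.4 -169.1]
0.110  top n52 tab (443.8,37.2) 9.9x28.2 yaw -11.1 ztop 0.1150 dryer [-193.9   19.1]
0.110  top n53 tab (434.4,-55.7) 10.0x29.5 yaw -19.1 ztop 0.1157 dryer [-195.2  -74.3]
0.110 side n57 tab (454.3,149.0) 9.9x29.8 yaw -29.1 ztop 0.1144 dryer [-193.2  131.4]
0.110 side n126 tab (596.2,-187.6) 11.1x39.6 yaw -27.1 ztop 0.1197 dryer [ -22.5 -191.6]
0.110 side n70 tab (442.1,34.2) 10.9x30.5 yaw -13.6 ztop 0.1141 dryer [-195.3   15.9]
0.110 side n81 tab (432.9,-58.3) 11.0x31.1 yaw -18.4 ztop 0.1141 dryer [-196.4  -77. ]
0.110 side n79 tab (457.9,-156.2) 10.1x30.6 yaw -32.4 ztop 0.1142 dryer [-163.  -172.4]
t 13.9 pos [ 0.445  -0.3099  0.2568] yaw -6.41 zdir [ 0.002 -0.002 -1.   ] open 0.0344 F [ 0.2 -0.2  0.3] q6 -0.63
turn z rad 0.403 shift before turn cm [15.59 -0.36  3.65]  after turn cm [14.2  -6.43  3.68]
```

View pics/pad1.png

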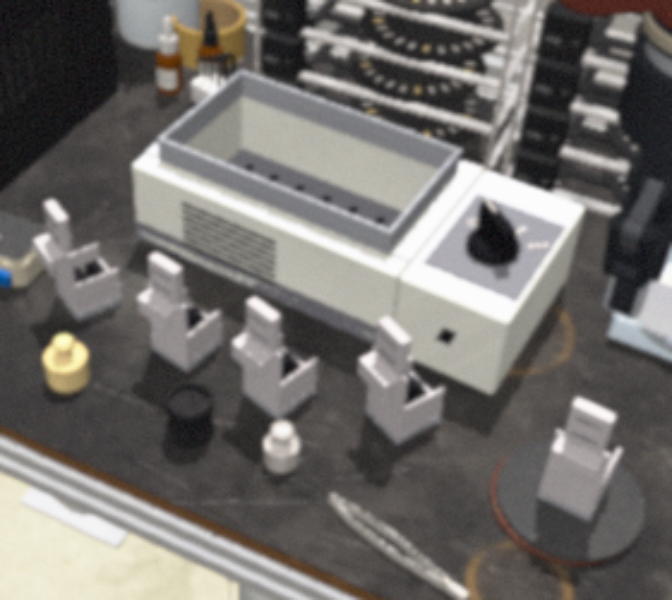

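The dry holder stands upright near the pad's centre at about (580,460), and the selector points at the ring. Next is holder 3.

jog_arm:
  deltas:
    - [0, 0, 0, 3.9, -0.07, 0, 0.4]
    - [0, 0, 0, 3.9, -0.07, 0, 0.4]
    - [0, 0, 0, 3.9, -0.06, 0, 0.4]
    - [0, 0, 0, 3.9, -0.06, 0, 0.4]
    - [0, 0, 0.103, 0, 0, 2.7, 0.4]
    - [0, 0, 0.103, 0, 0, 2, 0.4]
    - [0, 0, 0.103, 0, 0, 2, 0.4]
    - [0, 0, 0.102, 0, 0, 2, 0.4]
    - [0, 0, 0, 0, 0, 0, 0.4]
    - [0, 0, 0, 0, 0, 0, 0.4]

```text
t: 14.75
tool_pos: [0.4577, -0.1533, 0.1651]
tool_rot: [-2.714, -1.573, 0.005]
contact_force: [-0.0, 0.1, 0.6]
opening: 0.0343
```

```bash
python3 -c "
from h import *
plan([.4593,-.1547,.106],-30)"
```

```text
t 14.8 pos [ 0.4577 -0.1533  0.1651] yaw -29.82 zdir [-0.006  0.003 -1.   ] open 0.0343 F [-0.   0.1  0.6] q6 0.04
turn z rad 0.0032 shift before turn cm [-0.04  0.25  5.91]  after turn cm [-0.04  0.21  5.91]
```

jog_arm:
  deltas:
    - [0, 0, 0, 0, 0.2, 3, 0.4]
    - [0, 0, 0, 0, 0, 2, 0.4]
    - [0, 0, 0, 0, 0, 0.9, 0.4]
    - [0, 0, 0, 0, 0, 0, 0.4]
    - [0, 0, 0, 0, 0, 0, 0]
    - [0, 0, 0, 0, 0, 0, 0]
    - [0, 0, 0, 0, 0, 0, 0]
    - [0, 0, 0, 0, 0, 0, 0]
    - [0, 0, 0, 0, 0, 0, 0]

```text
t: 15.5
tool_pos: [0.4618, -0.1556, 0.1102]
tool_rot: [2.719, 1.571, 0.001]
contact_force: [-1.7, 1.4, 2.7]
opening: 0.0093
```

jog_arm:
  deltas:
    - [0, 0, 0, 0, 0, -1, 0]
    - [0, 0, 0, 0, 0, -3, 0]
    - [0, 0, 0, 0, 0, -4, 0]
    - [0, 0, 0, 0, 0, -4, 0]
    - [0, 0, 0, 0, 0, -4, 0]
    - [0, 0, -0.109, 0, 0, -1, 0]
    - [0, 0, -0.109, 0, 0, 0, 0]
    - [0, 0, -0.109, 0, 0, 0, 0]
    - [0, 0, -0.109, 0, 0, 0, 0]
    - [0, 0, 0, 0, 0, 0, 0]
    - [0, 0, 0, 0, 0, 0, 0]

```text
t: 16.42
tool_pos: [0.4611, -0.1552, 0.2794]
tool_rot: [2.319, 2.12, 0.0]
contact_force: [-0.2, -0.1, -1.3]
opening: 0.0091
```

Run:
```python
from h import *
for y in(-75,-25,25,75): print(y,toW([-.059,y/1000]))
plan([*toW([-.059,-.075]),.275],-5)
```

```text
-75 [ 0.56998783 -0.06827241]
-25 [ 0.57434562 -0.01846268]
25 [0.57870341 0.03134706]
75 [0.58306119 0.08115679]
t 16.4 pos [ 0.4611 -0.1552  0.2794] yaw -5.14 zdir [ 0. -0. -1.] open 0.0091 F [-0.2 -0.1 -1.3] q6 -0.39
turn z rad -0.0024 shift before turn cm [ 9.63 10.07  0.44]  after turn cm [ 9.61 10.09  0.44]
```

jog_arm:
  deltas:
    - [0, 0, 0, 1.6, 1.7, 0, 0]
    - [0, 0, 0, 2, 2.1, 0, 0]
    - [0, 0, 0, 2, 2.1, 0, 0]
    - [0, 0, 0, 2, 2.1, 0, 0]
    - [0, 0, 0, 2, 2.1, 0, 0]
    - [0, 0, 0, 0, 0, 0, 0]
    - [0, 0, 0, 0, 0, 0, 0]
    - [0, 0, 0, 0, 0, 0, 0]

```text
t: 17.08
tool_pos: [0.5699, -0.0685, 0.2788]
tool_rot: [-2.317, -2.121, 0.001]
contact_force: [1.0, -0.9, -1.6]
opening: 0.0092
```

Run:
```python
from h import *
plan([*toW([-.059,-.075]),.16],-5)
im,d=look('side'); D={"side":d,"top":look("top")[1]}
p=cloud(D,[.52,-.11,.155],[.63,-.02,.30])
for s in(0,1):
    w=p[p[:,3]==s]
    for a in np.arange(.155,.29,.015):
        e=w[(w[:,2]>a)&(w[:,2]<a+.015)]
        if len(e)>5: d=toD(e)*1000; print(s,round(a,3),len(e),np.percentile(d[:,0],[2,50,98]).round(1),np.percentile(d[:,1],[2,50,98]).round(1))
```

```text
t 17.1 pos [ 0.5699 -0.0685  0.2788] yaw -5.05 zdir [-0.001 -0.    -1.   ] open 0.0092 F [ 1.  -0.9 -1.6] q6 -0.16
turn z rad -0.0008 shift before turn cm [ 0.02  0.02 11.88]  after turn cm [2.000e-02 1.000e-02 1.188e+01]
0 0.2 6 [-60.8 -60.5 -54.2] [-90.9 -55.4 -53.4]
0 0.23 9 [-76.8 -60.8 -59.7] [-94.4 -59.4 -55.4]
0 0.245 27 [-76.8 -68.2 -58.8] [-91.  -60.4 -54.9]
1 0.155 11 [-61.6 -59.4 -44.9] [-97.3 -93.4 -64.4]
1 0.17 177 [-63.  -60.5 -19.8] [-97.8 -86.9 -56.6]
1 0.185 186 [-63.3 -60.4 -19.7] [-98.  -86.6 -56.4]
1 0.2 194 [-63.2 -60.  -21.2] [-98.1 -85.6 -57.9]
1 0.215 51 [-77.4 -61.2 -58.7] [-97.1 -90.5 -62.8]
1 0.23 161 [-79.5 -76.7 -58.8] [-96.9 -81.1 -59.6]
1 0.245 166 [-78.3 -67.  -57.8] [-93.2 -80.  -59.4]
1 0.26 104 [-78.2 -71.1 -59.2] [-91.9 -83.8 -65.7]
1 0.275 129 [-79.2 -71.7 -48.4] [-91.3 -83.4 -69.1]
```

jog_arm:
  deltas:
    - [0, 0, 0, 0, 0, 1.5, 0]
    - [0, 0, 0, 0, 0, 2.5, 0]
    - [0, 0, 0, 0, 0, 2.5, 0]
    - [0, 0, 0, 0, 0, 2, 0]
    - [0, 0, 0, 0, 0, 1, 0]
    - [0, 0, 0, 0, 0, 0.8, 0]
    - [0, 0, 0, 0, 0, 0.8, 0]
    - [0, 0, 0, 0, 0, 0.5, 0]
    - [0, 0, 0, 0, 0, 0.2, 0]
    - [0, 0, 0, 0, 0, 0.1, 0]
    - [0, 0, 0, 0, 0, 0, 0]

```text
t: 18.1
tool_pos: [0.5706, -0.0685, 0.1607]
tool_rot: [2.315, 2.122, 0.001]
contact_force: [-0.2, 0.2, -1.7]
opening: 0.0091
```

jog_arm:
  deltas:
    - [0, 0, 0, 0, 0, 0.3, 0]
    - [0, 0, 0, 0, 0, 0.1, 0]
    - [0, 0, 0, 0, 0, 0.1, 0]
    - [0, 0, 0, 0, 0, 0, 0]
    - [0, 0, 0, 0, 0, 0, 0]

```text
t: 18.52
tool_pos: [0.5702, -0.0684, 0.1551]
tool_rot: [2.316, 2.123, 0.0]
contact_force: [-0.3, 0.2, -1.3]
opening: 0.009
```

```bash
python3 -c "
from h import *
plan([*toW([-.059,-.075]),.155],-5)"
```

```text
t 18.5 pos [ 0.5702 -0.0684  0.1551] yaw -4.98 zdir [ 0. -0. -1.] open 0.0090 F [-0.3  0.2 -1.3] q6 -0.16
turn z rad 0.0003 shift before turn cm [ 0.01 -0.02  0.01]  after turn cm [ 0.01 -0.02  0.01]
```

jog_arm:
  deltas:
    - [0, 0, 0, 0, 0, 0.1, 0]
    - [0, 0, 0, 0, 0, 0.1, 0]
    - [0, 0, 0, 0, 0, 0, 0]

```text
t: 18.77
tool_pos: [0.5704, -0.0684, 0.155]
tool_rot: [2.316, 2.123, -0.0]
contact_force: [-5.0, 0.9, 7.1]
opening: 0.0094
```

Run:
```python
from h import *
plan([*toW([-.059,-.075]),.153],-5)
D={n:look(n)[1] for n in("side",)}
p=cloud(D,[.52,-.11,.1],[.63,-.02,.20]); d=toD(p)*1000
for a in np.arange(.1,.18,.01):
    e=(p[:,2]>a)&(p[:,2]<a+.01)&(abs(d[:,1]+77)<12)
    if e.sum()>5: print(round(a,3),e.sum(),np.percentile(d[e,0],[2,50,98]).round(1))
```

```text
t 18.8 pos [ 0.5704 -0.0684  0.155 ] yaw -4.98 zdir [-0. -0. -1.] open 0.0094 F [-5.   0.9  7.1] q6 -0.16
turn z rad 0.0004 shift before turn cm [ 0.01 -0.04  0.2 ]  after turn cm [ 0.01 -0.04  0.2 ]
0.1 20 [-79.2 -76.9 -74.5]
0.11 40 [-78.7 -76.6 -74.4]
0.12 82 [-78.5 -69.6 -62. ]
0.13 24 [-75.  -69.8 -61.8]
0.14 44 [-78.6 -74.9 -64.3]
0.15 48 [-78.8 -74.3 -52.2]
0.16 60 [-79.1 -68.9 -47.7]
0.17 28 [-92.1 -52.5 -42.6]
```

It's seated: 8 N reaction and the lip outside the rim. I'll release and move to holder 2.

jog_arm:
  deltas:
    - [0, 0, 0, 0, 0, -0.15, 0]
    - [0, 0, 0, 0, 0, 0, 0.4]
    - [0, 0, 0, 0, 0, 0, 0.4]
    - [0, 0, 0, 0, 0, 0, 0.4]
    - [0, 0, 0, 0, 0, 0, 0.4]
    - [0, 0, 0, 0, 0, -1, 0.4]
    - [0, 0, 0, 0, 0, -3, 0.4]
    - [0, 0, 0, 0, 0, -4, 0.4]
    - [0, 0, 0, 0, 0, 0, 0.4]
    - [0, 0, 0, 0, 0, 0, 0.4]

```text
t: 19.65
tool_pos: [0.5722, -0.0689, 0.2393]
tool_rot: [2.311, 2.118, 0.007]
contact_force: [-0.9, -0.3, -0.2]
opening: 0.0344
```

Run:
```python
from h import *
D=tabs(None)
plan([.4335,-.057,.235],-19.3)
```

```text
0.110  top n50 tab (456.8,152.9) 9.8x28.2 yaw -29.4 ztop 0.1149 dryer [-191.   135.5]
0.110 side n58 tab (454.7,149.9) 10.3x33.0 yaw -32.6 ztop 0.1141 dryer [-192.9  132.3]
0.110 side n63 tab (595.7,-187.0) 11.0x41.5 yaw -26.7 ztop 0.1150 dryer [ -23. -191.]
0.110 side n71 tab (441.9,35.0) 11.6x30.4 yaw -16.4 ztop 0.1139 dryer [-195.6   16.7]
0.110 side n81 tab (433.0,-57.8) 11.3x29.1 yaw -21.4 ztop 0.1139 dryer [-196.4  -76.5]
0.110 side n71 tab (439.5,-310.5) 6.2x29.6 yaw 1.6 ztop 0.1155 dryer [-167.9 -327.7]
0.155 side n60 tab (571.5,-70.3) 13.0x29.7 yaw -7.9 ztop 0.1586 dryer [-57.3 -76.9]
t 19.8 pos [ 0.5701 -0.0684  0.2347] yaw -4.98 zdir [ 0. -0. -1.] open 0.0339 F [ 0.1 -0.8  0.4] q6 -0.16
turn z rad 0.2499 shift before turn cm [ -0.06 -13.7   -0.03]  after turn cm [ -3.44 -13.26  -0.03]
```

jog_arm:
  deltas:
    - [0, 0, 0, 0, -3.4, 0, 0.4]
    - [0, 0, 0, 0, -3.4, 0, 0.4]
    - [0, 0, 0, 0, -3.4, 0, 0.4]
    - [0, 0, 0, -0.06, -3.45, 0, 0.4]
    - [0, 0, 0.09, 0, 0, 2, 0.4]
    - [0, 0, 0.09, 0, 0, 2, 0.4]
    - [0, 0, 0.07, 0, 0, 2, 0.4]
    - [0, 0, 0, 0, 0, 0, 0.4]
    - [0, 0, 0, 0, 0, 0, 0.4]

```text
t: 20.5
tool_pos: [0.4325, -0.0566, 0.1722]
tool_rot: [-2.557, -1.817, 0.005]
contact_force: [0.5, -0.1, -0.1]
opening: 0.0342
```

Run:
```python
from h import *
plan([.4337,-.057,.106],-19.5)
```

```text
t 20.5 pos [ 0.4325 -0.0566  0.1722] yaw -19.20 zdir [-0.005  0.002 -1.   ] open 0.0342 F [ 0.5 -0.1 -0.1] q6 0.03
turn z rad 0.0052 shift before turn cm [0.01 0.16 6.62]  after turn cm [0.01 0.12 6.62]
```

jog_arm:
  deltas:
    - [0, 0, 0, 0, 0.1, 3, 0.4]
    - [0, 0, 0, 0, 0, 2, 0.4]
    - [0, 0, 0, 0, 0, 1.3, 0.4]
    - [0, 0, 0, 0, 0, 0.1, 0.4]
    - [0, 0, 0, 0, 0, 0, 0.4]
    - [0, 0, 0, 0, 0, 0, 0]
    - [0, 0, 0, 0, 0, 0, 0]
    - [0, 0, 0, 0, 0, 0, 0]
    - [0, 0, 0, 0, 0, 0, 0]
    - [0, 0, 0, 0, 0, 0, 0]

```text
t: 21.33
tool_pos: [0.4356, -0.0576, 0.1116]
tool_rot: [2.561, 1.817, 0.001]
contact_force: [-0.4, 0.2, 3.0]
opening: 0.0096
```

jog_arm:
  deltas:
    - [0, 0, 0, 0, 0, -1, 0]
    - [0, 0, 0, 0, 0, -3, 0]
    - [0, 0, 0, 0, 0, -4, 0]
    - [0, 0, 0, 0, 0, -4, 0]
    - [0, 0, 0, 0, 0, -4, 0]
    - [0, 0, -0.083, 0, 0, -1, 0]
    - [0, 0, -0.083, 0, 0, 0, 0]
    - [0, 0, -0.082, 0, 0, 0, 0]
    - [0, 0, 0, 0, 0, 0, 0]
    - [0, 0, 0, 0, 0, 0, 0]

```text
t: 22.17
tool_pos: [0.4348, -0.0574, 0.2805]
tool_rot: [-2.32, -2.118, 0.0]
contact_force: [0.0, -0.2, -2.5]
opening: 0.0093
```

Run:
```python
from h import *
plan([*toW([-.059,-.025]),.275],-5)
```

```text
t 22.2 pos [ 0.4348 -0.0574  0.2805] yaw -5.21 zdir [-0.  0. -1.] open 0.0093 F [ 0.  -0.2 -2.5] q6 -0.21
turn z rad -0.0037 shift before turn cm [ 5.14 13.54  0.55]  after turn cm [ 5.09 13.56  0.55]
```

jog_arm:
  deltas:
    - [0, 0, -0.003, 0.7, 2, 0, 0]
    - [0, 0, 0, 1.1, 2.9, 0, 0]
    - [0, 0, 0, 1.1, 2.9, 0, 0]
    - [0, 0, 0, 1.1, 2.9, 0, 0]
    - [0, 0, 0, 1.1, 2.85, 0, 0]
    - [0, 0, 0, 0, 0, 0, 0]
    - [0, 0, 0, 0, 0, 0, 0]
    - [0, 0, 0, 0, 0, 2, 0]
    - [0, 0, 0, 0, 0, 2.5, 0]
    - [0, 0, 0, 0, 0, 0, 0]
    - [0, 0, 0, 0, 0, 0, 0]

```text
t: 23.08
tool_pos: [0.5727, -0.0184, 0.2339]
tool_rot: [-2.314, -2.12, 0.004]
contact_force: [-0.2, 0.3, -1.8]
opening: 0.0092
```

Run:
```python
from h import *
plan([*toW([-.059,-.025]),.1605],-5)
```

```text
t 23.1 pos [ 0.5727 -0.0184  0.2339] yaw -5.00 zdir [-0.004  0.001 -1.   ] open 0.0092 F [-0.2  0.3 -1.8] q6 -0.07
turn z rad 0.0001 shift before turn cm [0.01 0.2  7.34]  after turn cm [0.01 0.17 7.34]
```

jog_arm:
  deltas:
    - [0, 0, 0, 0, 0.03, 1.5, 0]
    - [0, 0, 0, 0, 0, 2, 0]
    - [0, 0, 0, 0, 0, 1, 0]
    - [0, 0, 0, 0, 0, 0.8, 0]
    - [0, 0, 0, 0, 0, 0.8, 0]
    - [0, 0, 0, 0, 0, 0.8, 0]
    - [0, 0, 0, 0, 0, 0.4, 0]
    - [0, 0, 0, 0, 0, 0, 0]
    - [0, 0, 0, 0, 0, 0.2, 0]
    - [0, 0, 0, 0, 0, 0.1, 0]
    - [0, 0, 0, 0, 0, 0, 0]
    - [0, 0, 0, 0, 0, 0, 0]

```text
t: 24.08
tool_pos: [0.575, -0.0184, 0.1599]
tool_rot: [2.315, 2.123, 0.001]
contact_force: [0.3, -0.1, -2.5]
opening: 0.0092
```

jog_arm:
  deltas:
    - [0, 0, 0, 0, 0, 0.1, 0]
    - [0, 0, 0, 0, 0, 0.1, 0]
    - [0, 0, 0, 0, 0, 0, 0]
    - [0, 0, 0, 0, 0, 0, 0]

```text
t: 24.42
tool_pos: [0.5747, -0.0184, 0.1574]
tool_rot: [-2.315, -2.124, 0.0]
contact_force: [0.2, 0.6, -2.2]
opening: 0.009
```

jog_arm:
  deltas:
    - [0, 0, 0, 0, 0, 0.1, 0]
    - [0, 0, 0, 0, 0, 0.1, 0]
    - [0, 0, 0, 0, 0, 0.1, 0]
    - [0, 0, 0, 0, 0, 0, 0]
    - [0, 0, 0, 0, 0, 0, 0]

```text
t: 24.83
tool_pos: [0.575, -0.0184, 0.1565]
tool_rot: [2.315, 2.124, 0.0]
contact_force: [-4.1, 0.6, 7.0]
opening: 0.0091
```

Seated by the same signature. I'll release and go to holder 1.

jog_arm:
  deltas:
    - [0, 0, 0, 0, 0, -0.15, 0]
    - [0, 0, 0, 0, 0, 0, 0.4]
    - [0, 0, 0, 0, 0, 0, 0.4]
    - [0, 0, 0, 0, 0, 0, 0.4]
    - [0, 0, 0, 0, 0, 0, 0.4]
    - [0, 0, 0, 0, 0, -1, 0.4]
    - [0, 0, 0, 0, 0, -3, 0.4]
    - [0, 0, 0, 0, 0, -4, 0.4]
    - [0, 0, 0, 0, 0, 0, 0.4]
    - [0, 0, 0, 0, 0, 0, 0.4]

```text
t: 25.67
tool_pos: [0.5768, -0.0187, 0.2408]
tool_rot: [2.31, 2.12, 0.008]
contact_force: [-0.7, -0.1, 0.3]
opening: 0.0341
```

Run:
```python
from h import *
D=tabs(None)
plan([.443,.0358,.235],-12.5)
```

```text
0.110  top n50 tab (456.6,152.5) 9.8x30.4 yaw -29.5 ztop 0.1150 dryer [-191.2  135. ]
0.110 side n56 tab (454.6,149.7) 9.7x31.3 yaw -30.2 ztop 0.1143 dryer [-192.9  132.1]
0.110 side n60 tab (595.8,-187.7) 11.0x39.0 yaw -27.1 ztop 0.1151 dryer [ -22.9 -191.7]
0.110 side n73 tab (442.3,34.8) 11.7x28.3 yaw -12.2 ztop 0.1142 dryer [-195.2   16.6]
0.110 side n80 tab (439.2,-310.3) 5.4x29.7 yaw -1.3 ztop 0.1151 dryer [-168.2 -327.5]
0.155 side n58 tab (576.1,-20.3) 10.0x27.4 yaw -2.7 ztop 0.1584 dryer [-57.1 -26.7]
0.155 side n64 tab (572.4,-70.6) 12.3x29.9 yaw -0.4 ztop 0.1582 dryer [-56.4 -77.1]
t 25.8 pos [ 0.5747 -0.0184  0.2362] yaw -4.92 zdir [ 0. -0. -1.] open 0.0344 F [-0.1 -0.5 -1.8] q6 -0.08
turn z rad 0.1322 shift before turn cm [  4.27 -13.58   0.11]  after turn cm [  2.44 -14.03   0.12]
```

jog_arm:
  deltas:
    - [0, 0, 0, 1.07, -3.4, 0, 0.4]
    - [0, 0, 0, 1.07, -3.4, 0, 0.4]
    - [0, 0, 0, 1.07, -3.4, 0, 0.4]
    - [0, 0, 0, 1.06, -3.4, 0, 0.4]
    - [0, 0, 0.066, 0, 0, 2, 0.4]
    - [0, 0, 0.066, 0, 0, 2, 0.4]
    - [0, 0, 0, 0, 0, 2.2, 0.4]
    - [0, 0, 0, 0, 0, 0, 0.4]
    - [0, 0, 0, 0, 0, 0, 0.4]

```text
t: 26.52
tool_pos: [0.4412, 0.036, 0.1716]
tool_rot: [-2.447, -1.964, 0.006]
contact_force: [0.3, -0.6, 0.4]
opening: 0.0341
```

Run:
```python
from h import *
plan([.4432,.0358,.106],-12.5)
```

```text
t 26.5 pos [0.4412 0.036  0.1716] yaw -12.48 zdir [-0.006  0.    -1.   ] open 0.0341 F [ 0.3 -0.6  0.4] q6 0.13
turn z rad 0.0004 shift before turn cm [0.03 0.24 6.56]  after turn cm [0.03 0.2  6.56]
```

jog_arm:
  deltas:
    - [0, 0, 0, 0, 0, 3, 0.4]
    - [0, 0, 0, 0, 0, 2, 0.4]
    - [0, 0, 0, 0, 0, 1.2, 0.4]
    - [0, 0, 0, 0, 0, 0, 0.4]
    - [0, 0, 0, 0, 0, 0, 0.4]
    - [0, 0, 0, 0, 0, 0, 0]
    - [0, 0, 0, 0, 0, 0, 0]
    - [0, 0, 0, 0, 0, 0, 0]
    - [0, 0, 0, 0, 0, 0, 0]
    - [0, 0, 0, 0, 0, 0, 0]

```text
t: 27.35
tool_pos: [0.4439, 0.0358, 0.1136]
tool_rot: [2.449, 1.966, 0.003]
contact_force: [-1.3, 0.3, 5.6]
opening: 0.009
```

jog_arm:
  deltas:
    - [0, 0, 0, 0, 0, -1, 0]
    - [0, 0, 0, 0, 0, -3, 0]
    - [0, 0, 0, 0, 0, -4, 0]
    - [0, 0, 0, 0, 0, -4, 0]
    - [0, 0, 0, 0, 0, -4, 0]
    - [0, 0, -0.066, 0, 0, -1, 0]
    - [0, 0, -0.065, 0, 0, 0, 0]
    - [0, 0, 0, 0, 0, 0, 0]
    - [0, 0, 0, 0, 0, 0, 0]

```text
t: 28.1
tool_pos: [0.4425, 0.0359, 0.2816]
tool_rot: [-2.317, -2.12, 0.001]
contact_force: [0.2, 0.1, -1.5]
opening: 0.0092
```

Run:
```python
from h import *
plan([*toW([-.059,.025]),.1605],-5)
```

```text
t 28.1 pos [0.4425 0.0359 0.2816] yaw -5.08 zdir [-0.001  0.    -1.   ] open 0.0092 F [ 0.2  0.1 -1.5] q6 0.00
turn z rad -0.0014 shift before turn cm [ 0.76 13.62 12.1 ]  after turn cm [ 0.74 13.61 12.11]
```

jog_arm:
  deltas:
    - [0, 0, 0, 0.1, 2, 0, 0]
    - [0, 0, 0, 0.16, 2.9, 0, 0]
    - [0, 0, 0, 0.16, 2.9, 0, 0]
    - [0, 0, 0, 0.16, 2.9, 0, 0]
    - [0, 0, 0, 0.16, 2.91, 0, 0]
    - [0, 0, 0, 0, 0, 0, 0]
    - [0, 0, 0, 0, 0, 0, 0]
    - [0, 0, 0, 0, 0, 2, 0]
    - [0, 0, 0, 0, 0, 2.5, 0]
    - [0, 0, 0, 0, 0, 0, 0]
    - [0, 0, 0, 0, 0, 0, 0]
    - [0, 0, 0, 0, 0, 0, 0]

```text
t: 29.1
tool_pos: [0.5787, 0.0314, 0.2379]
tool_rot: [2.316, 2.122, 0.0]
contact_force: [1.4, 0.2, -0.5]
opening: 0.0091
```

Run:
```python
from h import *
plan([*toW([-.059,.025]),.1605],-5)
```

```text
t 29.1 pos [0.5787 0.0314 0.2379] yaw -5.00 zdir [ 0. -0. -1.] open 0.0091 F [ 1.4  0.2 -0.5] q6 0.01
turn z rad 0.0 shift before turn cm [-0.01 -0.    7.74]  after turn cm [-0.01  0.    7.74]
```

jog_arm:
  deltas:
    - [0, 0, 0, 0, 0, 1.5, 0]
    - [0, 0, 0, 0, 0, 2, 0]
    - [0, 0, 0, 0, 0, 1, 0]
    - [0, 0, 0, 0, 0, 0.8, 0]
    - [0, 0, 0, 0, 0, 0.8, 0]
    - [0, 0, 0, 0, 0, 0.8, 0]
    - [0, 0, 0, 0, 0, 0.4, 0]
    - [0, 0, 0, 0, 0, 0, 0]
    - [0, 0, 0, 0, 0, 0.2, 0]
    - [0, 0, 0, 0, 0, 0.2, 0]
    - [0, 0, 0, 0, 0, 0, 0]
    - [0, 0, 0, 0, 0, 0, 0]

```text
t: 30.1
tool_pos: [0.5793, 0.0314, 0.1603]
tool_rot: [2.316, 2.123, 0.0]
contact_force: [-0.6, 0.3, -1.9]
opening: 0.0092
```

jog_arm:
  deltas:
    - [0, 0, 0, 0, 0, 0.1, 0]
    - [0, 0, 0, 0, 0, 0.1, 0]
    - [0, 0, 0, 0, 0, 0, 0]
    - [0, 0, 0, 0, 0, 0, 0]

```text
t: 30.43
tool_pos: [0.5794, 0.0314, 0.1585]
tool_rot: [2.316, 2.122, 0.001]
contact_force: [-1.0, 0.6, 0.3]
opening: 0.0088
```

Contact is just starting (z .1585, as expected from the grip height). I'll press slightly, then release.

jog_arm:
  deltas:
    - [0, 0, 0, 0, 0, 0.1, 0]
    - [0, 0, 0, 0, 0, 0, 0]
    - [0, 0, 0, 0, 0, 0, 0]

```text
t: 30.68
tool_pos: [0.5795, 0.0314, 0.1585]
tool_rot: [2.315, 2.122, 0.001]
contact_force: [-3.1, -0.7, 5.7]
opening: 0.009
```

jog_arm:
  deltas:
    - [0, 0, 0, 0, 0, 0, 0.4]
    - [0, 0, 0, 0, 0, 0, 0.4]
    - [0, 0, 0, 0, 0, 0, 0.4]
    - [0, 0, 0, 0, 0, 0, 0.4]
    - [0, 0, 0, 0, 0, -1, 0.4]
    - [0, 0, 0, 0, 0, -3, 0.4]
    - [0, 0, 0, 0, 0, -4, 0.4]
    - [0, 0, 0, 0, 0, 0, 0.4]
    - [0, 0, 0, 0, 0, 0, 0.4]

```text
t: 31.43
tool_pos: [0.5812, 0.0313, 0.2418]
tool_rot: [2.312, 2.119, 0.008]
contact_force: [0.4, -0.1, -0.2]
opening: 0.0341
```

Run:
```python
from h import *
D=tabs(None)
plan([.4556,.1511,.235],-30)
```

```text
0.110 side n57 tab (454.8,150.4) 9.2x31.3 yaw -31.3 ztop 0.1141 dryer [-192.8  132.8]
0.110 side n63 tab (596.2,-186.8) 9.5x40.8 yaw -29.6 ztop 0.1151 dryer [ -22.6 -190.8]
0.110 side n73 tab (439.2,-310.4) 6.3x29.7 yaw 1.5 ztop 0.1155 dryer [-168.2 -327.6]
0.155  top n27 tab (577.4,-25.0) 9.4x14.3 yaw -5.1 ztop 0.1599 dryer [-55.4 -31.2]
0.155  top n55 tab (573.4,-67.7) 9.7x28.6 yaw -2.4 ztop 0.1593 dryer [-55.7 -74.1]
0.155 side n58 tab (580.2,29.8) 10.0x29.4 yaw -7.4 ztop 0.1583 dryer [-57.4  23.6]
0.155 side n57 tab (577.1,-20.6) 12.7x29.7 yaw -7.6 ztop 0.1583 dryer [-56.1 -26.9]
0.155 side n62 tab (571.9,-70.9) 12.2x28.4 yaw -6.1 ztop 0.1588 dryer [-56.9 -77.5]
t 31.5 pos [0.5791 0.0314 0.2371] yaw -4.98 zdir [ 0. -0. -1.] open 0.0345 F [-0.7  0.4 -0.3] q6 0.01
turn z rad 0.4366 shift before turn cm [ 10.85 -13.34   0.21]  after turn cm [  4.19 -16.67   0.21]
```

jog_arm:
  deltas:
    - [0, 0, 0, 2.17, -2.67, 0, 0.4]
    - [0, 0, 0, 2.17, -2.67, 0, 0.4]
    - [0, 0, 0, 2.17, -2.67, 0, 0.4]
    - [0, 0, 0, 2.17, -2.67, 0, 0.4]
    - [0, 0, 0, 2.17, -2.66, 0, 0.4]
    - [0, 0, 0.109, 0, 0, 1.5, 0.4]
    - [0, 0, 0.109, 0, 0, 1.5, 0.4]
    - [0, 0, 0.109, 0, 0, 1.5, 0.4]
    - [0, 0, 0.109, 0, 0, 1.5, 0.4]
    - [0, 0, 0, 0, 0, 0, 0.4]
    - [0, 0, 0, 0, 0, 0, 0.4]
    - [0, 0, 0, 0, 0, 0, 0.4]

```text
t: 32.53
tool_pos: [0.4556, 0.151, 0.177]
tool_rot: [-2.718, -1.574, 0.001]
contact_force: [0.1, 0.5, 0.0]
opening: 0.0344
```

Run:
```python
from h import *
plan([.4556,.1511,.106],-30)
im,d=look('side'); save(cv2.resize(im[130:340,100:380],None,fx=2.5,fy=2.5),'h0.png')
```

```text
t 32.5 pos [0.4556 0.151  0.177 ] yaw -29.84 zdir [-0.001 -0.    -1.   ] open 0.0344 F [0.1 0.5 0. ] q6 0.69
turn z rad 0.0028 shift before turn cm [ 0.01 -0.    7.1 ]  after turn cm [ 0.01 -0.    7.1 ]
```

View pics/h0.png

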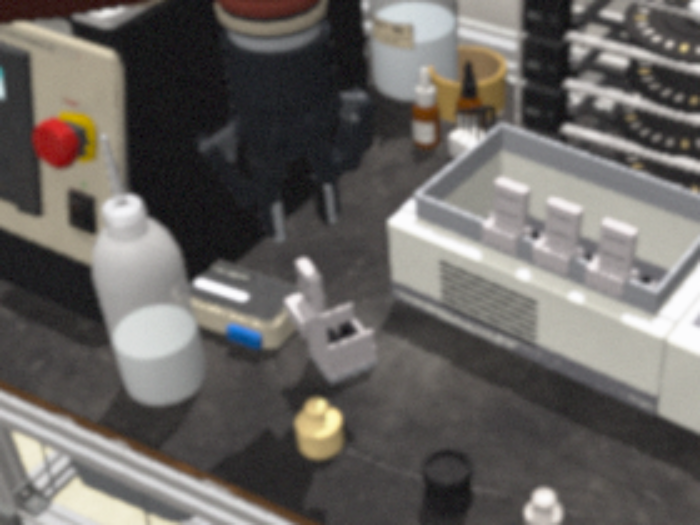

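Three holders hang on the rim at (510,205), (560,225) and (617,245). The gripper stands over holder 0, well clear of the bottle.

jog_arm:
  deltas:
    - [0, 0, 0, 0, 0, 3, 0.4]
    - [0, 0, 0, 0, 0, 2, 0.4]
    - [0, 0, 0, 0, 0, 1.5, 0.4]
    - [0, 0, 0, 0, 0, 0.1, 0.4]
    - [0, 0, 0, 0, 0, 0, 0.4]
    - [0, 0, 0, 0, 0, 0, 0]
    - [0, 0, 0, 0, 0, 0, 0]
    - [0, 0, 0, 0, 0, 0, 0]
    - [0, 0, 0, 0, 0, 0, 0]
    - [0, 0, 0, 0, 0, 0, 0]

```text
t: 33.42
tool_pos: [0.4567, 0.1514, 0.1128]
tool_rot: [2.72, 1.571, 0.004]
contact_force: [-0.6, 1.0, 6.6]
opening: 0.0088
```

jog_arm:
  deltas:
    - [0, 0, 0, 0, 0, -1, 0]
    - [0, 0, 0, 0, 0, -3, 0]
    - [0, 0, 0, 0, 0, -4, 0]
    - [0, 0, 0, 0, 0, -4, 0]
    - [0, 0, 0, 0, 0, -4, 0]
    - [0, 0, -0.109, 0, 0, -1, 0]
    - [0, 0, -0.109, 0, 0, 0, 0]
    - [0, 0, -0.109, 0, 0, 0, 0]
    - [0, 0, -0.11, 0, 0, 0, 0]
    - [0, 0, 0, 0, 0, 0, 0]
    - [0, 0, 0, 0, 0, 0, 0]

```text
t: 34.33
tool_pos: [0.4554, 0.151, 0.2809]
tool_rot: [-2.318, -2.121, 0.001]
contact_force: [-0.6, -0.3, -1.0]
opening: 0.009
```

Run:
```python
from h import *
plan([*toW([-.059,.075]),.1605],-5)
```

```text
t 34.3 pos [0.4554 0.151  0.2809] yaw -5.09 zdir [-0.001 -0.    -1.   ] open 0.0090 F [-0.6 -0.3 -1. ] q6 0.25
turn z rad -0.0015 shift before turn cm [-5.82 13.34 12.03]  after turn cm [-5.84 13.33 12.04]
```

jog_arm:
  deltas:
    - [0, 0, 0, -0.9, 2, 0, 0]
    - [0, 0, 0, -1.23, 2.83, 0, 0]
    - [0, 0, 0, -1.23, 2.83, 0, 0]
    - [0, 0, 0, -1.23, 2.83, 0, 0]
    - [0, 0, 0, -1.23, 2.83, 0, 0]
    - [0, 0, 0, 0, 0, 0, 0]
    - [0, 0, 0, 0, 0, 0, 0]
    - [0, 0, 0, 0, 0, 2, 0]
    - [0, 0, 0, 0, 0, 2.5, 0]
    - [0, 0, 0, 0, 0, 0, 0]
    - [0, 0, 0, 0, 0, 0, 0]
    - [0, 0, 0, 0, 0, 0, 0]

```text
t: 35.33
tool_pos: [0.5832, 0.0821, 0.2372]
tool_rot: [2.314, 2.124, 0.001]
contact_force: [0.9, 0.3, -1.4]
opening: 0.0095
```

Run:
```python
from h import *
plan([*toW([-.059,.075]),.1605],-5)
```

```text
t 35.3 pos [0.5832 0.0821 0.2372] yaw -4.93 zdir [ 0.001  0.    -1.   ] open 0.0095 F [ 0.9  0.3 -1.4] q6 0.10
turn z rad 0.0013 shift before turn cm [-0.1  -0.01  7.67]  after turn cm [-0.09 -0.01  7.67]
```

jog_arm:
  deltas:
    - [0, 0, 0, -0.09, 0, 1.5, 0]
    - [0, 0, 0, 0, 0, 2, 0]
    - [0, 0, 0, 0, 0, 1, 0]
    - [0, 0, 0, 0, 0, 0.8, 0]
    - [0, 0, 0, 0, 0, 0.8, 0]
    - [0, 0, 0, 0, 0, 0.8, 0]
    - [0, 0, 0, 0, 0, 0.4, 0]
    - [0, 0, 0, 0, 0, 0, 0]
    - [0, 0, 0, 0, 0, 0.2, 0]
    - [0, 0, 0, 0, 0, 0.2, 0]
    - [0, 0, 0, 0, 0, 0, 0]
    - [0, 0, 0, 0, 0, 0, 0]

```text
t: 36.33
tool_pos: [0.5835, 0.0808, 0.1593]
tool_rot: [2.315, 2.124, 0.001]
contact_force: [0.3, 0.1, -1.9]
opening: 0.0093
```

jog_arm:
  deltas:
    - [0, 0, 0, 0, 0, 0.1, 0]
    - [0, 0, 0, 0, 0, 0.1, 0]
    - [0, 0, 0, 0, 0, 0, 0]
    - [0, 0, 0, 0, 0, 0, 0]

```text
t: 36.67
tool_pos: [0.5836, 0.0807, 0.1577]
tool_rot: [2.314, 2.124, 0.001]
contact_force: [-0.3, -1.1, 2.0]
opening: 0.009
```

jog_arm:
  deltas:
    - [0, 0, 0, 0, 0, 0.05, 0]
    - [0, 0, 0, 0, 0, 0, 0]
    - [0, 0, 0, 0, 0, 0, 0.4]
    - [0, 0, 0, 0, 0, 0, 0.4]
    - [0, 0, 0, 0, 0, 0, 0.4]
    - [0, 0, 0, 0, 0, 0, 0.4]
    - [0, 0, 0, 0, 0, -1, 0.4]
    - [0, 0, 0, 0, 0, -3, 0.4]
    - [0, 0, 0, 0, 0, -4, 0.4]
    - [0, 0, 0, 0, 0, -1, 0.4]
    - [0, 0, 0, 0, 0, 0, 0.4]

```text
t: 37.58
tool_pos: [0.586, 0.0808, 0.2531]
tool_rot: [2.31, 2.119, 0.012]
contact_force: [0.2, -0.1, -0.0]
opening: 0.0341
```

Run:
```python
from h import *
plan([.6027,-.1866,.25],-42.65)
```

```text
t 37.6 pos [0.586  0.0808 0.2531] yaw -4.92 zdir [ 0.011  0.    -1.   ] open 0.0341 F [ 0.2 -0.1 -0. ] q6 0.10
turn z rad 0.6585 shift before turn cm [-26.5    3.95   0.32]  after turn cm [-18.54  19.35   0.31]
```

jog_arm:
  deltas:
    - [0, 0, 0, -3.3, 0.5, 0, 0.4]
    - [0, 0, 0, -3.3, 0.5, 0, 0.4]
    - [0, 0, 0, -3.3, 0.5, 0, 0.4]
    - [0, 0, 0, -3.3, 0.5, 0, 0.4]
    - [0, 0, 0, -3.3, 0.5, 0, 0.4]
    - [0, 0, 0, -3.3, 0.5, 0, 0.4]
    - [0, 0, 0, -3.3, 0.5, 0, 0.4]
    - [0, 0, 0, -3.3, 0.5, 0, 0.4]
    - [0, 0, 0.11, 0, 0, 0, 0.4]
    - [0, 0, 0.11, 0, 0, 0, 0.4]
    - [0, 0, 0.11, 0, 0, 0, 0.4]
    - [0, 0, 0.11, 0, 0, 0, 0.4]

```text
t: 38.58
tool_pos: [0.6, -0.186, 0.2451]
tool_rot: [-2.726, -1.558, 0.002]
contact_force: [-0.5, -0.1, -0.4]
opening: 0.034
```

jog_arm:
  deltas:
    - [0, 0, 0.11, 0, 0, 0, 0.4]
    - [0, 0, 0.11, 0, 0, 0, 0.4]
    - [0, 0, 0, 0, 0, 0, 0.4]
    - [0, 0, 0, 0, 0, 0, 0.4]

```text
t: 38.92
tool_pos: [0.6001, -0.1856, 0.2455]
tool_rot: [-2.876, -1.263, 0.002]
contact_force: [0.1, 0.3, -0.2]
opening: 0.034
```

Run:
```python
from h import *
D=tabs(None)
plan([.6027,-.1866,.135],-42.65)
im,d=look('side'); save(cv2.resize(im[150:400,150:480],None,fx=2.4,fy=2.4),'well.png')
```

```text
0.110 side n61 tab (596.5,-186.9) 9.6x40.8 yaw -29.4 ztop 0.1147 dryer [ -22.2 -190.9]
0.110 side n72 tab (438.9,-310.5) 7.5x29.7 yaw 2.6 ztop 0.1151 dryer [-168.5 -327.7]
0.155  top n56 tab (586.2,80.9) 9.8x28.6 yaw -2.1 ztop 0.1601 dryer [-55.9  75. ]
0.155  top n50 tab (582.6,33.3) 9.6x28.3 yaw -7.9 ztop 0.1601 dryer [-55.3  27.3]
0.155  top n55 tab (577.9,-17.7) 10.6x28.6 yaw -7.3 ztop 0.1599 dryer [-55.5 -23.9]
0.155  top n55 tab (573.2,-67.8) 10.2x28.7 yaw -0.9 ztop 0.1598 dryer [-55.8 -74.2]
0.155 side n56 tab (584.0,78.3) 11.2x31.1 yaw -4.2 ztop 0.1582 dryer [-57.8  72.2]
0.155 side n59 tab (580.6,30.2) 11.9x29.5 yaw -6.5 ztop 0.1587 dryer [-57.  24.]
0.155 side n60 tab (576.1,-20.3) 12.9x30.0 yaw -5.5 ztop 0.1583 dryer [-57.1 -26.7]
0.155 side n63 tab (571.1,-69.8) 12.4x29.3 yaw -6.3 ztop 0.1584 dryer [-57.8 -76.4]
t 39.0 pos [ 0.6003 -0.1856  0.2459] yaw -42.62 zdir [-0.001  0.    -1.   ] open 0.0343 F [ 0.2 -0.4 -0.3] q6 0.33
turn z rad 0.0005 shift before turn cm [ 0.09  0.26 11.09]  after turn cm [ 0.09  0.25 11.09]
```

View pics/well.png

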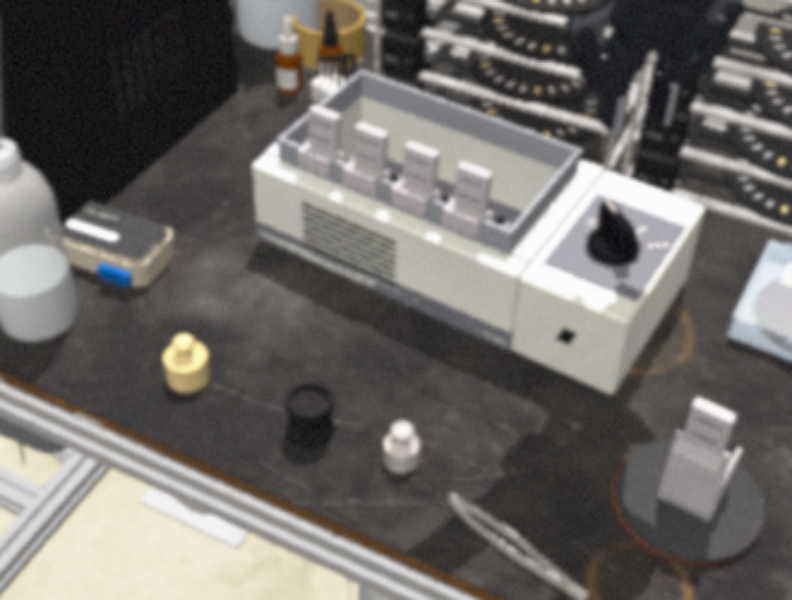

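All four tabs are in the well at (322,130), (370,150), (420,170) and (473,190), and their tops measure .159–.160, so they are seated. The dry holder is upright on the pad at (700,460). Now the selector.

jog_arm:
  deltas:
    - [0, 0, 0, 0.1, 0.25, 3, 0.4]
    - [0, 0, 0, 0, 0, 3, 0.4]
    - [0, 0, 0, 0, 0, 2, 0.4]
    - [0, 0, 0, 0, 0, 1, 0.4]
    - [0, 0, 0, 0, 0, 1, 0.4]
    - [0, 0, 0, 0, 0, 1, 0.4]
    - [0, 0, 0, 0, 0, 0, 0.4]
    - [0, 0, 0, 0, 0, 0, 0]
    - [0, 0, 0, 0, 0, 0, 0]
    - [0, 0, 0, 0, 0, 0, 0]
    - [0, 0, 0, 0, 0, 0, 0]
    - [0, 0, 0, 0, 0, 0, 0]

```text
t: 40.07
tool_pos: [0.6036, -0.1868, 0.138]
tool_rot: [2.877, 1.259, 0.002]
contact_force: [-2.6, 1.4, 4.9]
opening: 0.0109
```

jog_arm:
  deltas:
    - [0, 0, 0.1, 0, 0, 0, 0]
    - [0, 0, 0.1, 0, 0, 0, 0]
    - [0, 0, 0.1, 0, 0, 0, 0]
    - [0, 0, 0.1, 0, 0, 0, 0]
    - [0, 0, 0.1, 0, 0, 0, 0]
    - [0, 0, 0.1, 0, 0, 0, 0]
    - [0, 0, 0.1, 0, 0, 0, 0]
    - [0, 0, 0.1, 0, 0, 0, 0]
    - [0, 0, 0.1, 0, 0, 0, 0]
    - [0, 0, 0.1, 0, 0, 0, 0]
    - [0, 0, 0.1, 0, 0, 0, 0]
    - [0, 0, 0.1, 0, 0, 0, 0]

```text
t: 41.07
tool_pos: [0.6034, -0.1865, 0.138]
tool_rot: [-3.085, 0.593, -0.001]
contact_force: [-2.2, 2.2, 6.2]
opening: 0.0109
```

jog_arm:
  deltas:
    - [0, 0, 0, 0, 0, 0, 0]
    - [0, 0, 0, 0, 0, 0, 0]
    - [0, 0, 0, 0, 0, 0, 0.4]
    - [0, 0, 0, 0, 0, 0, 0.4]
    - [0, 0, 0, 0, 0, 0, 0.4]
    - [0, 0, 0, 0, 0, 0, 0.4]
    - [0, 0, 0, 0, 0, -2, 0.4]
    - [0, 0, 0, 0, 0, -4, 0.4]
    - [0, 0, 0, 0, 0, -4, 0.4]
    - [0, 0, 0, 0, 0, -4, 0.4]
    - [0, 0, 0, 0, 0, -4, 0.4]
    - [0, 0, 0, 0, 0, 0, 0.4]

```text
t: 42.07
tool_pos: [0.6061, -0.1881, 0.3282]
tool_rot: [3.082, -0.585, 0.027]
contact_force: [0.7, -0.3, 2.9]
opening: 0.0341
```

Run:
```python
from h import *
D=tabs(None)
p=cloud(D,[.5,-.3,.126],[.72,-.14,.14])
for s in(0,1):
    w=p[p[:,3]==s]; print("knob",s,len(w),rect(w))
p=cloud(D,[.38,-.39,.020],[.53,-.23,.13])
for s in(0,1):
    w=p[p[:,3]==s]; print("dry",s,len(w),rect(w),w[:,2].max())
plan([.6,-.2,.3],-112)
im,d=look('side'); save(cv2.resize(im[150:400,150:480],None,fx=2.4,fy=2.4),'end.png')
```

```text
0.110  top n26 tab (563.0,-100.7) 14.1x31.0 yaw 28.4 ztop 0.1174 dryer [ -63.1 -107.9]
0.110 side n52 tab (592.9,-188.6) 11.3x33.4 yaw 49.5 ztop 0.1163 dryer [ -25.7 -192.9]
0.110 side n78 tab (439.1,-310.4) 5.6x29.7 yaw 0.6 ztop 0.1148 dryer [-168.3 -327.6]
0.155  top n56 tab (586.5,81.0) 10.3x28.9 yaw -2.8 ztop 0.1597 dryer [-55.6  75.1]
0.155  top n54 tab (582.7,33.5) 10.0x28.7 yaw -1.9 ztop 0.1596 dryer [-55.2  27.5]
0.155  top n54 tab (578.2,-17.6) 10.1x28.7 yaw -7.7 ztop 0.1599 dryer [-55.2 -23.8]
0.155  top n54 tab (573.2,-67.8) 10.5x28.5 yaw 2.1 ztop 0.1594 dryer [-55.8 -74.2]
0.155 side n52 tab (583.6,79.0) 10.6x30.3 yaw -7.2 ztop 0.1587 dryer [-58.3  72.9]
0.155 side n59 tab (581.3,29.0) 13.0x28.2 yaw 0.4 ztop 0.1584 dryer [-56.2  22.9]
0.155 side n58 tab (576.0,-20.0) 10.4x28.6 yaw -6.1 ztop 0.1586 dryer [-57.2 -26.4]
0.155 side n67 tab (571.5,-69.9) 13.0x29.0 yaw -8.0 ztop 0.1583 dryer [-57.4 -76.5]
knob 0 0 [0. 0. 0. 0. 0.]
knob 1 120 [ 602.8 -188.    12.1   47.9   69.4]
dry 0 399 [ 458.4 -308.9   43.3   62.5   83.9] 0.12837727096291168
dry 1 993 [ 455.7 -311.6   42.2   63.    83.5] 0.1273674598040475
t 42.2 pos [ 0.604  -0.1872  0.3198] yaw -111.50 zdir [ 0.005 -0.002 -1.   ] open 0.0342 F [ 0.2 -0.8 -0.8] q6 1.53
turn z rad 0.0087 shift before turn cm [0.08 1.34 1.98]  after turn cm [0.11 1.34 1.98]
```

View pics/end.png

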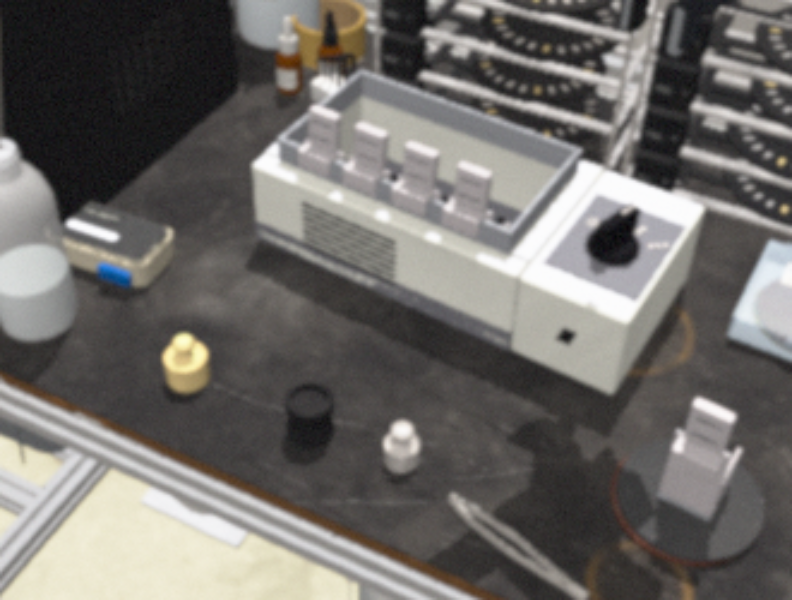

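The pointer is back at two dots (bar at 69.4° in the side view, against 68.5° at the start). The four holders and the dry holder are in place, and the bystanders have not moved.

```bash
python3 -c "
from h import *
print(ctrl.finish_job())"
```

```text
the job is handed in; nothing more can be done
None
```

The job is handed in and every step was done, at about 42 s of robot time. The hand-in reports no verdict. I did the following:
1. Switched the selector off.
2. Stood the dry holder on the pad.
3. Hung all four worktop holders on the robot-side rim.
4. Set the selector back to two dots.

**Last checks:**
- **Hung holders:** tab tops are at 158–160 mm (160 expected when seated). They sit near y = ±25 and ±75 mm in the well, and nothing showed as tilted in the pictures.
- **Dry holder:** its outline is centred at about (457, −310) mm, within 1 mm of the measured pad centre. Its top is at 127–128 mm against 125 mm expected, within camera error.
- **Selector:** the side view puts the bar at 69.4°, against 68.5° at the start, when it also stood at two dots.
- **Bystanders:** the weights, loupe, tweezers and bottle showed no visible movement in the pictures, and nothing was knocked during the run.
- **Disagreements:** the two cameras differ by 2–3 mm, so I used their mean, and the gripper's own readings agreed with it. In the last check the arm hid the selector from the top camera, so only the side view confirms its final position.

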